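Put the solder away and stand the screwdrivers in the twin-cup holder

TASK

Tidy this test bench: the solder spool was left on top of the twin-cup tool holder, so first lift it off and put it on the pin of its round stand, sitting flat on the stand's base. Then stand the two screwdrivers from the sloped rest in the holder, blades down and fully in, one in each cup (either way round). Leave the jars and loose parts around them where they are.

Things in the scene. Friction and masses are not known exactly. Their poses are not given: they have to be found in the camera images.
- spool: Solder spool lying flat: blue flanges 66 mm across, grey winding 62 across, 38 high overall, through hole 16 across. Origin at the centre of its underside, z along its axis (up). About 0.25 kg; it starts on the rims of the holder's two cups, covering half of each mouth
- spindle: Fixed spool stand: dark round base 60 mm across and 10 high with an upright steel pin 8 across on its centre; pin top 70 above the bench. Origin on the bench under the pin
- holder: Fixed tool holder: black base plate 130 x 56 x 8 mm with two round upright aluminium cups in a row along its x axis, centres 60 apart. Each cup: outside 40 across, inside 32 across, inner floor 8 and rim 92 above the bench. Origin on the bench at the middle of the base
- cup_near (a point): Centre of the inner floor of the holder's cup at its -x end (nearer the robot), 8 mm above the bench, rim 84 above this point
- cup_far (a point): Centre of the inner floor of the holder's cup at its +x end (farther from the robot), 8 mm above the bench, rim 84 above this point
- rest: Fixed sloped rest of dark steel, base 145 x 135 x 6 mm: 20 high lip with tip pockets at its -x end, crossbar (8 thick, axis 97 above the bench, prong tips 109) under the handles 140 up from the tips. Two lanes along x, 38 either side of its middle; between lip and crossbar nothing is beside or under the tools. Origin on the bench at its middle, x away from the robot
- driver_red: Red screwdriver, 160 mm long: round steel shaft 6 across and 72 long, then round handle 20 across (88 long, necked to 12 at its lower end). Origin at the blade tip, z axis from tip to handle (vertical when standing blade down). About 60 g. Starts in one lane of the sloped rest, at 45 degrees, tip low and towards the robot, handle high and away from it
- driver_yellow: Yellow screwdriver, 160 mm long: round steel shaft 6 across and 72 long, then round handle 20 across (88 long, necked to 12 at its lower end). Origin at the blade tip, z axis from tip to handle (vertical when standing blade down). About 60 g. Starts in one lane of the sloped rest, at 45 degrees, tip low and towards the robot, handle high and away from it
- flux: Bystander: small flux jar, 28 mm across, 50 high; origin at centre of underside
- screwjar: Bystander: amber jar with black cap, 34 mm across, 36 high; origin at centre of underside
- ferrite: Bystander: black ferrite core lying on the bench, 18 mm thick, 32 long; origin at centre of underside
- relay: Bystander: loose orange relay block 28 x 20 x 18 mm; origin at centre of underside
Mind the look-alikes: they are no part of the job. What is shaped like the spool but green, purple or white is not meant.

How it is judged:
By the outcome, as a careful person would: the job done as asked, in the order asked, and still so for the second after the job is handed in, with the robot touching nothing.
It also fails if it takes over 72 s, if anything falls off the work surface, if the arm or the gripper's body presses on something with over 40 N, if the wrist force passes 120 N, or if a joint passes its speed limit or range.

ROBOT

A 6-joint arm with a two-finger parallel gripper is mounted at the origin on the work surface. World frame = base frame: x ahead of the robot, y to its left, z up, the work surface at z = 0. Lengths are in m, angles in rad, forces in N, time in s.
With the tool pointing down it reaches from about 0.3 to 0.875 m from the base axis. Payload 6.4 kg.
Tool frame: the origin (TCP) lies midway between the tips of the shut fingers; the grasp point (between the pads) lies 19 mm behind it; z points along the fingers, y is the line along which they close (so a half turn about z gives the same grasp; the last joint's range is limited). The gripper opens to 85 mm and grips with 20 to 120 N. Pads are 22 mm wide; open, the fingers measure 114 mm over their backs; the gripper's body (76 mm by 85 mm) begins 54 mm behind the grasp point. The pads swing forward as they close: fully open they stand 13 mm farther back than shut.
Start: joints at [1.083, 0.181, 1.607, -0, 1.354, -0.206], TCP at [0.16, 0.552, 0.231] pointing down, gripper open.
Joint ranges: [-2.99, 2.99], [-0.89, 2.07], [0.3, 2.58], [-1.14, 4.28], [0, 2.63], [-3.12, 3.12]. Speed limits (rad/s): [2.57, 2.57, 3.01, 3.14, 3.14, 3.14].

INTERFACE

Orientations are given as a unit quaternion [w, x, y, z].
In Python, from bench import ctrl, vision, workorder gives the robot as it stands. The module is installed in compiled form; this text tells all that it offers.
- The arm moves only by the tool servo_tool, never from a script. Its argument "steps" is a list of rows, each an object of numbers: "dx", "dy", "dz": the shift along the world's x, y, z as a fraction of full scale; "wx", "wy", "wz": the turn, a rotation vector about the world's x, y, z as a fraction of full scale. A call has exactly 5 rows; each row is the pose to reach, as a shift and turn from the pose commanded when the call began, turning the shorter way round; what a row does not reach only later rows make up. Full scale, the value 1, is 100 mm for a shift and pi rad for a turn. A row lasts 1/12 s, in which the tool goes at most 41.7 mm and 7.16 degrees, less where a joint would pass 70% of its speed; a pose out of reach is approached as far as the arm can. A call with a number of a shift or a turn outside -1 to 1 is refused whole. A call with a gripper value outside its range is refused whole. "jaw" is the opening, from 0 (shut) to 1 (fully open), set as the call begins (left out, the last holds). The fingers move at their own pace and stop on an object; the grip force is fixed at half the most. Time passes only in rows, so rows that repeat a pose let the fingers close, or fill a call up. It gives the time, the measured TCP pose, the force, the opening and the grip force at its end, in the units of the state.
- ctrl.get_obs(): the state, without advancing time (a new reading comes with each control period).
- vision.camera(name): name is "side" or "top" or "wrist"; returns a dict with "frame" (384x512x3 uint8, red, green, blue), "vfov" (degrees; the focal length in pixels is half the picture's height over the tangent of half this angle, whatever the lens; pixels are square), "cx", "cy" (the principal point, pixels), "camera_from_world" (4x4, takes a point from world to camera coordinates). Camera axes: x right, y up, looking along -z (the intrinsics and any distortion apply to the point x, -y, -z); pixel columns grow to the right and rows downward; lengths in m; the calibration is good to about 2 mm. A picture is of the moment at which its call begins. There is no depth.
- workorder.hand_in(): hands the job in; it is judged then, once.
The state is a dict: "time_s": time; "q": joint angles; "dq": joint speeds; "joint_efforts": joint torques, N m; "eef_pos": TCP position; "eef_rot": TCP orientation; "wrist_force": force on the tool from outside, world axes, zero at the start; "torque": the same for the moment, N m; "opening": opening from 0.0 (shut) to 1.0 (fully open); "grasp_force": force on a finger pad.
Only numpy, scipy, OpenCV 4.12 (cv2) and the standard library are available. Lean on these libraries where they do the work, as an engineer would, in place of code of your own. Each camera call takes 0.05 s, during which the arm holds its last target. There are 200 camera calls.

## Working session

There is one attempt and no reset: what is moved stays moved. The work goes in short steps, Python scripts to look and compute and a tool call to move; the robot and the scene stay as the last step left them, time stands still between calls to the robot, and variables do not carry over. Pictures are saved under pics/ and viewed, at most 10 in all, crops included, and the job is handed in when it is done.

Besides the shell and the picture viewer there is one more tool, called after "Emit:" as name(argument=value, ...), one argument or row to a line, values as JSON. servo_tool: Moves the arm, as the interface text tells. Its arguments: {"type":"object","properties":{"steps":{"type":"array","items":{"type":"object","properties":{"dx":{"type":"number"},"dy":{"type":"number"},"dz":{"type":"number"},"wx":{"type":"number"},"wy":{"type":"number"},"wz":{"type":"number"}}}},"jaw":{"type":"number"}},"required":["steps"]}

```bash
mkdir -p pics; cat > h.py <<'E'
import numpy as np, cv2
from bench import ctrl, vision, workorder
def cam(n):
    c=vision.camera(n); f=c["frame"].shape[0]/2/np.tan(np.radians(c["vfov"]/2))
    c["f"]=f; c["M"]=np.array(c["camera_from_world"]); return c
def ray(c,u,v):
    R=c["M"][:3,:3]; t=c["M"][:3,3]
    d=R.T@np.array([(u-c["cx"])/c["f"],-(v-c["cy"])/c["f"],-1]); return -R.T@t,d
def onz(c,u,v,z):
    o,d=ray(c,u,v); return o+d*(z-o[2])/d[2]
def proj(c,p):
    q=c["M"][:3,:3]@np.array(p)+c["M"][:3,3]; return c["cx"]+c["f"]*q[0]/-q[2], c["cy"]-c["f"]*q[1]/-q[2]
def tri(c1,p1,c2,p2):
    o1,d1=ray(c1,*p1);o2,d2=ray(c2,*p2)
    s=np.linalg.lstsq(np.c_[d1,-d2],o2-o1,rcond=None)[0]
    a,b=o1+s[0]*d1,o2+s[1]*d2; return (a+b)/2,np.linalg.norm(a-b)
def save(c,n): cv2.imwrite("pics/"+n,cv2.cvtColor(c["frame"],cv2.COLOR_RGB2BGR))
E
python3 - <<'E'
from h import *
ims=[]
for n in("top","side"):
    c=cam(n); save(c,n+"0.png"); print(n,{k:v for k,v in c.items() if k not in("frame","M")})
print(ctrl.get_obs())
E
```

```text
top {'vfov': 46.84672036564347, 'cx': 258.2172823919471, 'cy': 183.53992104787673, 'camera_from_world': array([[ 0.0048316 , -0.99966578,  0.02539639, -0.04447007],
       [ 0.98418192,  0.00925137,  0.17691909, -0.51805668],
       [-0.17709491,  0.02413987,  0.98389769, -1.12392753],
       [ 0.        ,  0.        ,  0.        ,  1.        ]]), 'f': np.float64(443.18998178177424)}
side {'vfov': 50.75187874745817, 'cx': 258.46060516337224, 'cy': 183.41907997394333, 'camera_from_world': array([[ 0.83643443, -0.54770762, -0.01984488, -0.45145726],
       [ 0.31662111,  0.45334025,  0.83320687, -0.21313244],
       [-0.44735727, -0.70320622,  0.55260519, -0.83994803],
       [ 0.        ,  0.        ,  0.        ,  1.        ]]), 'f': np.float64(404.7896789690908)}
{'time_s': 0.1, 'q': array([ 1.08268764e+00,  1.81486028e-01,  1.60790571e+00, -3.25482098e-05,
        1.35381500e+00, -2.06288757e-01]), 'dq': array([-0.00245361, -0.00154268, -0.00333865,  0.00052809, -0.0007101 ,
       -0.00212652]), 'joint_efforts': array([ 8.86225880e-04, -4.45879662e+01, -3.52236414e+01, -1.40467764e-04,
        4.18102558e-03, -3.92027403e-05]), 'eef_pos': array([0.15965566, 0.55186628, 0.23046452]), 'eef_rot': array([-2.59668045e-04,  1.40440590e-01,  9.90088778e-01, -7.64296066e-04]), 'wrist_force': array([-0.60439724, -0.73438921,  0.91724104]), 'torque': array([ 0.0314432 ,  0.05311759, -0.00896876]), 'grasp_force': 0.0, 'opening': 1.001050480386364}
```

View pics/top0.png

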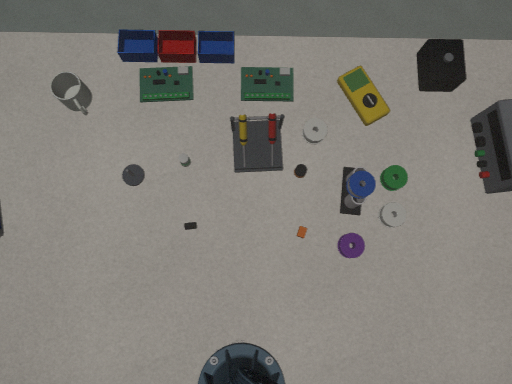

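View pics/side0.png

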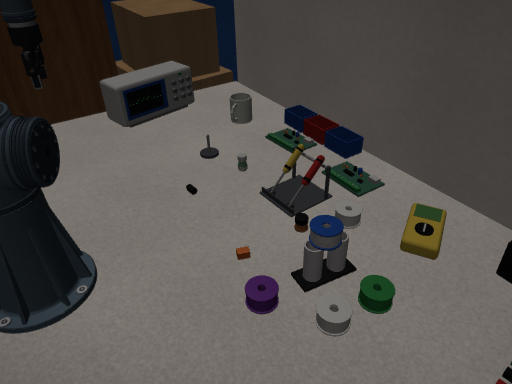

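The top view shows the blue spool on the holder at (361,183), the spindle at (133,175), the rest at (258,145) with yellow in the left lane and red in the right lane, and the holder plate from (345,168) to (360,214). The side view shows the spool at (326,232), the spindle pin top at (208,136), and the drivers' handles at (294,157) yellow and (314,170) red.

```bash
cat > m.py <<'E'
from h import *
T,S=cam("top"),cam("side")
def comps(c,fn,box,amin=15):
    h=cv2.cvtColor(c["frame"],cv2.COLOR_RGB2HSV).astype(int); m=fn(h[...,0],h[...,1],h[...,2]).astype(np.uint8)
    x0,y0,x1,y1=box; k=np.zeros_like(m); k[y0:y1,x0:x1]=m[y0:y1,x0:x1]
    n,l,s,ce=cv2.connectedComponentsWithStats(k); 
    i=1+np.argmax(s[1:,4]); ct=cv2.findContours((l==i).astype(np.uint8),0,2)[0][0][:,0,:]
    return ce[i],s[i],ct
blue=lambda h,s,v:(h>100)&(h<125)&(s>120)
red=lambda h,s,v:((h<6)|(h>174))&(s>130)
yel=lambda h,s,v:(h>20)&(h<32)&(s>140)
dark=lambda h,s,v:(v<75)
E
python3 - <<'E'
from m import *
for c,n,b in((T,"T",(330,150,380,220)),(S,"S",(300,210,350,280))):
    ce,s,ct=comps(c,blue,b); print(n,"blue",ce,s,onz(c,*ce,.13), cv2.minEnclosingCircle(ct))
    e=cv2.fitEllipse(cv2.convexHull(ct)); print(e,onz(c,*e[0],.13))
for c,n,b in((T,"T",(110,150,160,200)),(S,"S",(190,130,230,170))):
    ce,s,ct=comps(c,dark,b); print(n,"spin",ce,s,onz(c,*ce,.01))
    e=cv2.fitEllipse(cv2.convexHull(ct)); print(e,onz(c,*e[0],.01))
for c,n,bb in((T,"T",[(230,100,285,150)]*2),(S,"S",[(275,130,340,200)]*2)):
  for nm,f in(("red",red),("yel",yel)):
    ce,s,ct=comps(c,f,bb[0]); print(n,nm,ce,s, cv2.minAreaRect(ct), onz(c,*ce,.113))
ce,s,ct=comps(T,dark,(335,160,370,220)); r=cv2.minAreaRect(ct); print("hold",s,r,[onz(T,*p,.008)[:2] for p in cv2.boxPoints(r)])
ce,s,ct=comps(S,dark,(285,250,365,295)); r=cv2.convexHull(ct)[:,0]; print("holdS",s,[ (tuple(p),onz(S,*map(float,p),.008)[:2].round(3)) for p in cv2.approxPolyDP(r,3,True)[:,0]])
a=[cv2.resize(T["frame"][90:230,110:410][:, 110:300],(0,0),fx=4,fy=4,interpolation=2), cv2.resize(S["frame"][130:300,190:390],(0,0),fx=4,fy=3.29,interpolation=2)]
a=cv2.resize(a[1],(800,600)) ; b=cv2.resize(T["frame"][100:235,215:395],(800,600),interpolation=2)
cv2.imwrite("pics/s1.png",a[...,::-1]); cv2.imwrite("pics/t1.png",b[...,::-1])
E
```

```text
T blue [361.73504274 183.1474359 ] [349 171  26  27 468] [ 0.50676171 -0.29408343  0.13      ] ((361.0572204589844, 183.7736358642578), 13.368393898010254)
((361.6786193847656, 183.2305450439453), (24.27983856201172, 26.502830505371094), 147.53652954101562) [ 0.50655206 -0.29393576  0.13      ]
S blue [326.21621622 225.55495495] [310 215  34  22 555] [ 0.5030792  -0.29979109  0.13      ] ((326.5, 224.5), 16.688419342041016)
((326.30157470703125, 225.54808044433594), (21.753173828125, 33.65481185913086), 96.15789031982422) [ 0.50322813 -0.29986858  0.13      ]
T spin [133.00289855 174.95942029] [123 165  21  21 345] [0.54545393 0.29853779 0.01      ]
((132.92872619628906, 174.75025939941406), (20.797897338867188, 21.355987548828125), 23.122194290161133) [0.5460308  0.29876937 0.01      ]
S spin [208.775 151.06 ] [200 135  19  24 200] [0.54586654 0.2976208  0.01      ]
((209.2683868408203, 146.8126220703125), (21.05693817138672, 24.52313804626465), 19.513261795043945) [0.56031037 0.32205943 0.01      ]
T red [271.75892857 128.74107143] [269 120   7  18 112] ((272.0, 128.5), (6.0, 17.0)
[... 515 characters left out ...]
6797), (7.309199333190918, 25.53281021118164), 32.905242919921875) [ 0.63796828 -0.02521071  0.113     ]
hold [340 167  21  48 380] ((351.3553161621094, 190.52537536621094), (20.02042007446289, 46.73806381225586), 4.085616588592529) [array([ 0.44593982, -0.26309529]), array([ 0.57537286, -0.27594713]), array([ 0.5719147, -0.3313331]), array([ 0.44247217, -0.31742246])]
holdS [ 291  250   66   43 1695] [((np.int32(356), np.int32(268)), array([ 0.567, -0.334])), ((np.int32(305), np.int32(292)), array([ 0.437, -0.325])), ((np.int32(291), np.int32(275)), array([ 0.442, -0.273])), ((np.int32(304), np.int32(250)), array([ 0.511, -0.229])), ((np.int32(346), np.int32(250)), array([ 0.588, -0.282]))]
```

View pics/s1.png

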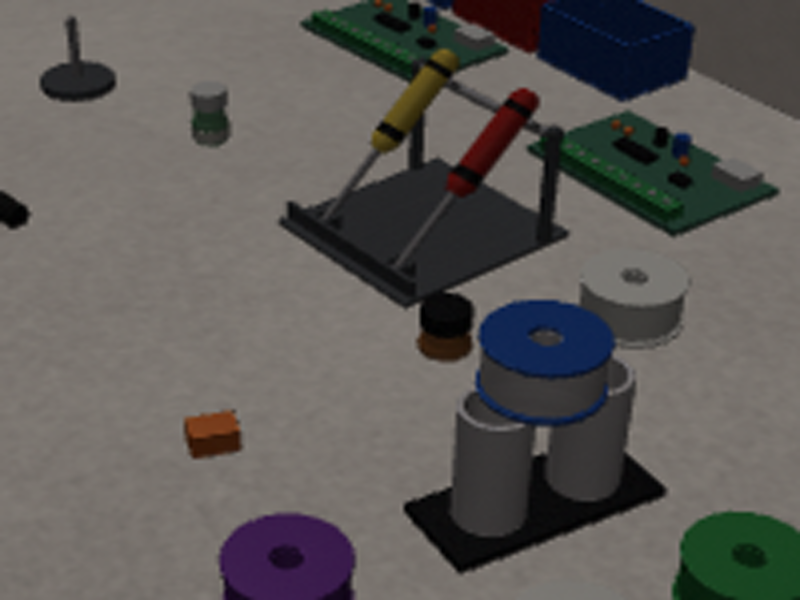

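View pics/t1.png

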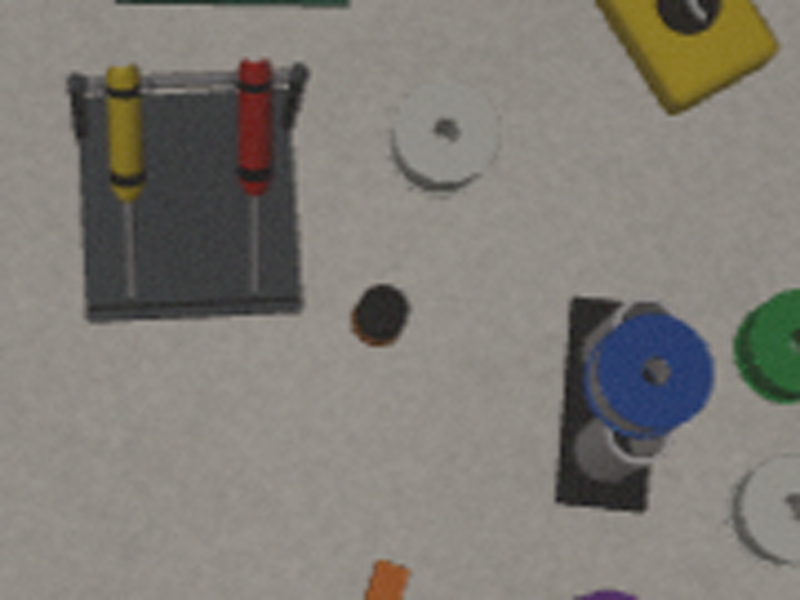

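The crops show the holder's long axis close to x with a yaw of about -5°. The spool straddles both cups, and both drivers lie with their handles away from the robot. I'll fly to the spindle for a wrist view first.

Emit:
servo_tool(
  steps=[
    {"dx": 0.2, "dy": -0.16, "wz": 0.015},
    {"dx": 0.4, "dy": -0.32, "wz": 0.03},
    {"dx": 0.6, "dy": -0.48, "wz": 0.045},
    {"dx": 0.8, "dy": -0.62, "wz": 0.06},
    {"dx": 1.0, "dy": -0.75, "wz": 0.06},
  ],
  jaw=1,
)

```text
$.steps[0]: bad value
```

Emit:
servo_tool(
  steps=[
    {"dx": 0.2, "dy": -0.16},
    {"dx": 0.4, "dy": -0.32},
    {"dx": 0.6, "dy": -0.48},
    {"dx": 0.8, "dy": -0.62},
    {"dx": 1.0, "dy": -0.75},
  ],
)

```text
$.steps[0]: bad value
```

Emit:
servo_tool(
  steps=[
    {"dx": 0.2, "dy": -0.16},
    {"dx": 0.4, "dy": -0.32},
    {"dx": 0.6, "dy": -0.48},
    {"dx": 0.8, "dy": -0.62},
    {"dx": 1.0, "dy": -0.75},
  ],
)

```text
$.steps[0]: bad value
```

Emit:
servo_tool(
  steps=[
    {"dx": 0.2, "dy": -0.1},
    {"dx": 0.3, "dy": -0.2},
    {"dx": 0.4, "dy": -0.25},
    {"dx": 0.4, "dy": -0.25},
    {"dx": 0.4, "dy": -0.25},
  ],
)

```text
$.steps[0]: bad value
```

```bash
python3 - <<'E'
from h import *
o=ctrl.get_obs(); print(o["time_s"],o["eef_pos"],o["eef_rot"],o["q"])
c=cam("wrist"); save(c,"w1.png"); print(c["f"],c["cx"],c["cy"],c["M"].round(4)); print(proj(c,[.546,.298,.07]),proj(c,[.546,.298,.01]),proj(c,o["eef_pos"]))
E
```

```text
0.2 [0.15971663 0.55202729 0.23073598] [-1.88248836e-04  1.40449184e-01  9.90087731e-01 -5.24963402e-04] [ 1.08270993e+00  1.81280618e-01  1.60758309e+00 -3.26747040e-06
  1.35384433e+00 -2.06255485e-01]
312.6439635076494 258.2168546344802 194.70553206864784 [[ 2.776e-01  9.607e-01 -2.000e-04 -5.737e-01]
 [-9.204e-01  2.659e-01 -2.864e-01  3.710e-02]
 [-2.751e-01  7.970e-02  9.581e-01 -3.781e-01]
 [ 0.000e+00  0.000e+00  0.000e+00  1.000e+00]]
(np.float64(161.13527150461607), np.float64(485.07687891541366)) (np.float64(172.41838484453854), np.float64(440.4969440368001)) (np.float64(260.0465520544686), np.float64(252.96337835033657))
```

View pics/w1.png

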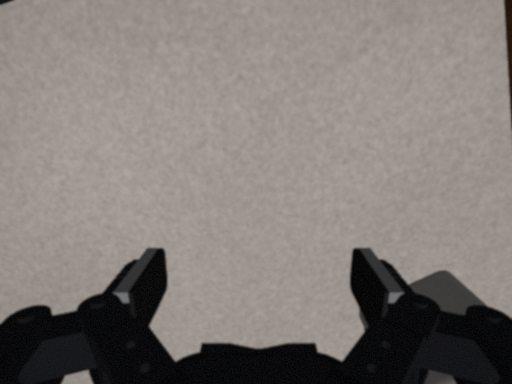

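That picture shows only bench and fingers. The moves were refused, so I'll give all six keys in every row.

Emit:
servo_tool(
  steps=[
    {"dx": 0.2, "dy": -0.16, "dz": 0, "wx": 0, "wy": 0, "wz": 0.015},
    {"dx": 0.4, "dy": -0.32, "dz": 0, "wx": 0, "wy": 0, "wz": 0.03},
    {"dx": 0.6, "dy": -0.48, "dz": 0, "wx": 0, "wy": 0, "wz": 0.045},
    {"dx": 0.8, "dy": -0.62, "dz": 0, "wx": 0, "wy": 0, "wz": 0.06},
    {"dx": 1.0, "dy": -0.75, "dz": 0, "wx": 0, "wy": 0, "wz": 0.06},
  ],
  jaw=1,
)

```text
time_s: 0.67
eef_pos: [0.2606, 0.4764, 0.2312]
eef_rot: [-0.0, 0.045, 0.999, -0.0]
wrist_force: [-0.5, -0.1, 0.4]
opening: 1.003
grasp_force: 0.0
```

Emit:
servo_tool(
  steps=[
    {"dx": 0.2, "dy": -0.16, "dz": 0, "wx": 0, "wy": 0, "wz": 0},
    {"dx": 0.4, "dy": -0.32, "dz": 0, "wx": 0, "wy": 0, "wz": 0},
    {"dx": 0.6, "dy": -0.48, "dz": 0, "wx": 0, "wy": 0, "wz": 0},
    {"dx": 0.8, "dy": -0.62, "dz": 0, "wx": 0, "wy": 0, "wz": 0},
    {"dx": 1.0, "dy": -0.75, "dz": 0, "wx": 0, "wy": 0, "wz": 0},
  ],
)

```text
time_s: 1.08
eef_pos: [0.3607, 0.4013, 0.2312]
eef_rot: [-0.0, 0.047, 0.999, -0.0]
wrist_force: [-0.1, 0.6, 0.7]
opening: 1.003
grasp_force: 0.0
```

Emit:
servo_tool(
  steps=[
    {"dx": 0.2, "dy": -0.16, "dz": 0, "wx": 0, "wy": 0, "wz": 0},
    {"dx": 0.4, "dy": -0.32, "dz": 0, "wx": 0, "wy": 0, "wz": 0},
    {"dx": 0.6, "dy": -0.48, "dz": 0, "wx": 0, "wy": 0, "wz": 0},
    {"dx": 0.8, "dy": -0.62, "dz": 0, "wx": 0, "wy": 0, "wz": 0},
    {"dx": 1.0, "dy": -0.75, "dz": 0, "wx": 0, "wy": 0, "wz": 0},
  ],
)

```text
time_s: 1.5
eef_pos: [0.4607, 0.3263, 0.2312]
eef_rot: [-0.0, 0.047, 0.999, -0.0]
wrist_force: [0.4, 0.3, -0.2]
opening: 0.999
grasp_force: 0.0
```

Emit:
servo_tool(
  steps=[
    {"dx": 0.2, "dy": -0.1, "dz": 0, "wx": 0, "wy": 0, "wz": 0},
    {"dx": 0.4, "dy": -0.2, "dz": 0, "wx": 0, "wy": 0, "wz": 0},
    {"dx": 0.6, "dy": -0.25, "dz": 0, "wx": 0, "wy": 0, "wz": 0},
    {"dx": 0.8, "dy": -0.25, "dz": 0, "wx": 0, "wy": 0, "wz": 0},
    {"dx": 0.8, "dy": -0.25, "dz": 0, "wx": 0, "wy": 0, "wz": 0},
  ],
)

```text
time_s: 1.92
eef_pos: [0.543, 0.3012, 0.231]
eef_rot: [0.001, 0.048, 0.999, -0.0]
wrist_force: [-0.1, -0.1, 0.3]
opening: 1.006
grasp_force: 0.0
```

```bash
python3 - <<'E'
from h import *
o=ctrl.get_obs(); print(o["time_s"],o["eef_pos"],o["eef_rot"],o["q"])
c=cam("wrist"); save(c,"w2.png"); print(proj(c,[.546,.298,.07]),proj(c,[.546,.298,.01]))
from m import comps,dark
E
```

```text
1.9167 [0.54296461 0.30115441 0.23103242] [ 7.62426307e-04  4.78853421e-02  9.98852548e-01 -1.55085270e-05] [ 3.15819205e-01  2.80652106e-01  1.48709284e+00 -5.82893457e-04
  1.37243368e+00 -1.15905531e+00]
(np.float64(256.11584445929503), np.float64(180.88372640805332)) (np.float64(256.40015257864786), np.float64(168.40456822951805))
```

View pics/w2.png

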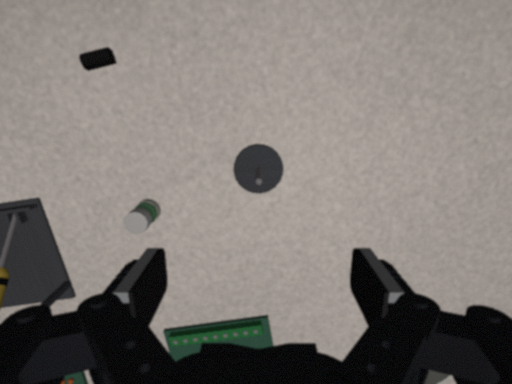

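The spindle base disk is at about (258,168) with the pin top at (259,183), matching the predicted pixels to about 2 px. Next I measure it precisely and fly over the spool.

```bash
python3 - <<'E'
from m import *
c=cam("wrist")
ce,s,ct=comps(c,dark,(225,135,290,200)); e=cv2.fitEllipse(ct); print(ce,s,e,onz(c,*e[0],.01))
g=cv2.cvtColor(c["frame"],6).astype(int); print(g[176:190,252:266])
print(onz(c,259,182.5,.07))
E
```

```text
[257.0242915  171.74204743] [ 234  149   47   47 1729] ((257.0447998046875, 171.99237060546875), (46.43003845214844, 46.51304626464844), 98.06607055664062) [0.54586333 0.29984313 0.01      ]
[[ 55  54  51  50  46  47  51  51  56  57  58  58  55  58]
 [ 54  53  50  49  47  48  48  54  57  57  58  59  57  57]
 [ 56  53  50  47  48  44  48  52  55  57  54  58  56  55]
 [ 56  54  47  48  46  48  50  53  56  60  54  55  57  60]
 [ 56  51  51  46  44  47  49  51  55  56  56  54  55  57]
 [ 54  53  51  48  49  52  55  55  54  57  57  57  55  57]
 [ 52  51  54  56  62  67  64  62  58  58  54  53  55  55]
 [ 54  52  57  66  78  81  84  77  68  58  57  56  55  56]
 [ 52  57  64  79  91  99  97  91  79  62  55  54  54  56]
 [ 54  58  69  88  97 101 102  96  82  67  57  56  56  55]
 [ 55  58  71  85  97 104 104  97  85  68  55  56  54  56]
 [ 55  55  67  80  93  99  99  94  81  63  60  54  56  56]
 [ 54  54  61  70  79  86  86  83  68  61  54  55  55  57]
 [ 56  53  57  61  65  69  67  67  58  57  56  55  55  55]]
[0.54354056 0.30220445 0.07      ]
```

Emit:
servo_tool(
  steps=[
    {"dx": 0, "dy": -0.2, "dz": 0.1, "wx": 0, "wy": 0, "wz": 0},
    {"dx": 0, "dy": -0.4, "dz": 0.2, "wx": 0, "wy": 0, "wz": 0},
    {"dx": 0, "dy": -0.6, "dz": 0.3, "wx": 0, "wy": 0, "wz": 0},
    {"dx": 0, "dy": -0.8, "dz": 0.4, "wx": 0, "wy": 0, "wz": 0},
    {"dx": 0, "dy": -1.0, "dz": 0.5, "wx": 0, "wy": 0, "wz": 0},
  ],
)

```text
time_s: 2.63
eef_pos: [0.539, 0.202, 0.282]
eef_rot: [0.0, 0.046, 0.999, -0.0]
wrist_force: [-0.8, 0.2, 0.4]
opening: 1.0
grasp_force: 0.0
```

Emit:
servo_tool(
  steps=[
    {"dx": 0, "dy": -0.2, "dz": 0, "wx": 0, "wy": 0, "wz": 0},
    {"dx": 0, "dy": -0.4, "dz": 0, "wx": 0, "wy": 0, "wz": 0},
    {"dx": 0, "dy": -0.6, "dz": 0, "wx": 0, "wy": 0, "wz": 0},
    {"dx": 0, "dy": -0.8, "dz": 0, "wx": 0, "wy": 0, "wz": 0},
    {"dx": 0, "dy": -1.0, "dz": 0, "wx": 0, "wy": 0, "wz": 0},
  ],
)

```text
time_s: 3.05
eef_pos: [0.5392, 0.102, 0.2816]
eef_rot: [0.0, 0.046, 0.999, 0.0]
wrist_force: [-0.6, -0.9, -0.2]
opening: 1.003
grasp_force: 0.0
```

Emit:
servo_tool(
  steps=[
    {"dx": 0, "dy": -0.2, "dz": 0, "wx": 0, "wy": 0, "wz": 0},
    {"dx": 0, "dy": -0.4, "dz": 0, "wx": 0, "wy": 0, "wz": 0},
    {"dx": 0, "dy": -0.6, "dz": 0, "wx": 0, "wy": 0, "wz": 0},
    {"dx": 0, "dy": -0.8, "dz": 0, "wx": 0, "wy": 0, "wz": 0},
    {"dx": 0, "dy": -1.0, "dz": 0, "wx": 0, "wy": 0, "wz": 0},
  ],
)

```text
time_s: 3.47
eef_pos: [0.5393, 0.0021, 0.2816]
eef_rot: [0.0, 0.046, 0.999, -0.0]
wrist_force: [-0.1, -0.2, 0.2]
opening: 1.003
grasp_force: 0.0
```

Emit:
servo_tool(
  steps=[
    {"dx": 0, "dy": -0.2, "dz": 0, "wx": 0, "wy": 0, "wz": 0},
    {"dx": 0, "dy": -0.4, "dz": 0, "wx": 0, "wy": 0, "wz": 0},
    {"dx": 0, "dy": -0.6, "dz": 0, "wx": 0, "wy": 0, "wz": 0},
    {"dx": 0, "dy": -0.8, "dz": 0, "wx": 0, "wy": 0, "wz": 0},
    {"dx": 0, "dy": -1.0, "dz": 0, "wx": 0, "wy": 0, "wz": 0},
  ],
)

```text
time_s: 3.88
eef_pos: [0.5394, -0.0979, 0.2816]
eef_rot: [0.0, 0.046, 0.999, -0.0]
wrist_force: [0.0, 0.6, -0.5]
opening: 0.997
grasp_force: 0.0
```

Emit:
servo_tool(
  steps=[
    {"dx": 0, "dy": -0.2, "dz": 0, "wx": 0, "wy": 0, "wz": 0},
    {"dx": 0, "dy": -0.4, "dz": 0, "wx": 0, "wy": 0, "wz": 0},
    {"dx": 0, "dy": -0.6, "dz": 0, "wx": 0, "wy": 0, "wz": 0},
    {"dx": 0, "dy": -0.8, "dz": 0, "wx": 0, "wy": 0, "wz": 0},
    {"dx": 0, "dy": -1.0, "dz": 0, "wx": 0, "wy": 0, "wz": 0},
  ],
)

```text
time_s: 4.3
eef_pos: [0.5396, -0.1978, 0.2816]
eef_rot: [0.0, 0.046, 0.999, -0.0]
wrist_force: [0.5, 0.2, -0.6]
opening: 0.998
grasp_force: 0.0
```

Emit:
servo_tool(
  steps=[
    {"dx": 0, "dy": -0.2, "dz": 0, "wx": 0, "wy": 0, "wz": 0},
    {"dx": 0, "dy": -0.4, "dz": 0, "wx": 0, "wy": 0, "wz": 0},
    {"dx": 0, "dy": -0.6, "dz": 0, "wx": 0, "wy": 0, "wz": 0},
    {"dx": 0, "dy": -0.8, "dz": 0, "wx": 0, "wy": 0, "wz": 0},
    {"dx": 0, "dy": -1.0, "dz": 0, "wx": 0, "wy": 0, "wz": 0},
  ],
)

```text
time_s: 4.72
eef_pos: [0.5397, -0.2977, 0.2815]
eef_rot: [0.0, 0.046, 0.999, -0.0]
wrist_force: [0.7, 0.2, 0.5]
opening: 0.998
grasp_force: 0.0
```

```bash
python3 - <<'E'
from m import *
o=ctrl.get_obs(); print(o["time_s"],o["eef_pos"],o["eef_rot"],o["q"])
c=cam("wrist"); save(c,"w3.png"); print(proj(c,[.505,-.297,.13]))
ce,s,ct=comps(c,blue,(130,80,400,320)); e=cv2.fitEllipse(cv2.convexHull(ct)); print(ce,s,e,onz(c,*e[0],.13))
E
```

```text
4.8167 [ 0.53937017 -0.29962287  0.28122057] [-3.97761659e-05  4.76252633e-02  9.98865167e-01 -4.58503362e-04] [-6.98752419e-01  2.37072840e-01  1.43926168e+00 -7.82004148e-04
  1.46476567e+00 -2.17417960e+00]
(np.float64(258.49927492929277), np.float64(144.40663038119138))
[259.97798378 144.30446118] [ 227  109   67   71 3452] ((259.9350891113281, 144.39002990722656), (66.45569610595703, 70.95023345947266), 175.73672485351562) [ 0.50511157 -0.29566348  0.13      ]
```

View pics/w3.png

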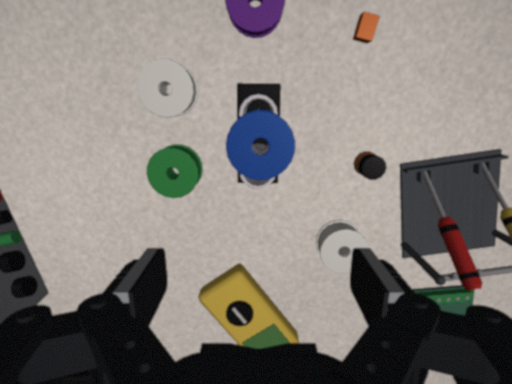

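The blue spool top is centred at (260,146) in the wrist view, and the holder plate lines up with the gripper. That gives a spool position of about (0.507,-0.295) and a spindle of (0.546,0.300). I descend and grip.

Emit:
servo_tool(
  steps=[
    {"dx": -0.06, "dy": 0.01, "dz": -0.2, "wx": 0, "wy": 0, "wz": 0},
    {"dx": -0.12, "dy": 0.02, "dz": -0.4, "wx": 0, "wy": 0, "wz": 0},
    {"dx": -0.18, "dy": 0.03, "dz": -0.6, "wx": 0, "wy": 0, "wz": 0},
    {"dx": -0.24, "dy": 0.04, "dz": -0.8, "wx": 0, "wy": 0, "wz": 0},
    {"dx": -0.32, "dy": 0.04, "dz": -1.0, "wx": 0, "wy": 0, "wz": 0},
  ],
)

```text
time_s: 5.28
eef_pos: [0.5079, -0.2917, 0.1808]
eef_rot: [0.0, 0.046, 0.999, 0.0]
wrist_force: [0.9, 0.1, 0.6]
opening: 1.0
grasp_force: 0.0
```

Emit:
servo_tool(
  steps=[
    {"dx": 0, "dy": 0, "dz": -0.25, "wx": 0, "wy": 0, "wz": 0},
    {"dx": 0, "dy": 0, "dz": -0.5, "wx": 0, "wy": 0, "wz": 0},
    {"dx": 0, "dy": 0, "dz": -0.7, "wx": 0, "wy": 0, "wz": 0},
    {"dx": 0, "dy": 0, "dz": -0.85, "wx": 0, "wy": 0, "wz": 0},
    {"dx": 0, "dy": 0, "dz": -0.93, "wx": 0, "wy": 0, "wz": 0},
  ],
)

```text
time_s: 5.7
eef_pos: [0.5069, -0.2912, 0.0862]
eef_rot: [-0.001, 0.046, 0.999, 0.001]
wrist_force: [0.8, -0.2, -0.2]
opening: 1.005
grasp_force: 0.0
```

Emit:
servo_tool(
  steps=[
    {"dx": 0, "dy": 0, "dz": 0, "wx": 0, "wy": 0, "wz": 0},
    {"dx": 0, "dy": 0, "dz": 0, "wx": 0, "wy": 0, "wz": 0},
    {"dx": 0, "dy": 0, "dz": 0, "wx": 0, "wy": 0, "wz": 0},
    {"dx": 0, "dy": 0, "dz": 0, "wx": 0, "wy": 0, "wz": 0},
    {"dx": 0, "dy": 0, "dz": 0, "wx": 0, "wy": 0, "wz": 0},
  ],
  jaw=0,
)

```text
time_s: 6.12
eef_pos: [0.5084, -0.2937, 0.0892]
eef_rot: [0.001, 0.047, 0.999, -0.0]
wrist_force: [0.4, 1.0, 1.1]
opening: 0.758
grasp_force: 66.7
```

Emit:
servo_tool(
  steps=[
    {"dx": 0, "dy": 0, "dz": 0, "wx": 0, "wy": 0, "wz": 0},
    {"dx": 0, "dy": 0, "dz": 0, "wx": 0, "wy": 0, "wz": 0},
    {"dx": 0, "dy": 0, "dz": 0, "wx": 0, "wy": 0, "wz": 0},
    {"dx": 0, "dy": 0, "dz": 0, "wx": 0, "wy": 0, "wz": 0},
    {"dx": 0, "dy": 0, "dz": 0, "wx": 0, "wy": 0, "wz": 0},
  ],
)

```text
time_s: 6.53
eef_pos: [0.5084, -0.2938, 0.0891]
eef_rot: [0.0, 0.047, 0.999, -0.0]
wrist_force: [-1.5, 2.3, 6.3]
opening: 0.756
grasp_force: 67.1
```

Emit:
servo_tool(
  steps=[
    {"dx": 0, "dy": 0, "dz": 0.1, "wx": 0, "wy": 0, "wz": 0},
    {"dx": 0, "dy": 0, "dz": 0.3, "wx": 0, "wy": 0, "wz": 0},
    {"dx": 0, "dy": 0, "dz": 0.6, "wx": 0, "wy": 0, "wz": 0},
    {"dx": 0, "dy": 0, "dz": 0.85, "wx": 0, "wy": 0, "wz": 0},
    {"dx": 0, "dy": 0, "dz": 1.0, "wx": 0, "wy": 0, "wz": 0},
  ],
)

```text
time_s: 6.95
eef_pos: [0.5086, -0.2946, 0.1915]
eef_rot: [0.001, 0.047, 0.999, -0.001]
wrist_force: [-0.6, -0.3, -2.3]
opening: 0.753
grasp_force: 67.1
```

Emit:
servo_tool(
  steps=[
    {"dx": 0, "dy": 0.2, "dz": 0.1, "wx": 0, "wy": 0, "wz": 0},
    {"dx": 0, "dy": 0.4, "dz": 0.2, "wx": 0, "wy": 0, "wz": 0},
    {"dx": 0, "dy": 0.6, "dz": 0.3, "wx": 0, "wy": 0, "wz": 0},
    {"dx": 0, "dy": 0.8, "dz": 0.3, "wx": 0, "wy": 0, "wz": 0},
    {"dx": 0, "dy": 1.0, "dz": 0.3, "wx": 0, "wy": 0, "wz": 0},
  ],
)

```text
time_s: 7.37
eef_pos: [0.5078, -0.1932, 0.2192]
eef_rot: [0.0, 0.047, 0.999, -0.0]
wrist_force: [0.2, 0.6, -2.8]
opening: 0.755
grasp_force: 67.2
```

Emit:
servo_tool(
  steps=[
    {"dx": 0, "dy": 0.2, "dz": 0, "wx": 0, "wy": 0, "wz": 0},
    {"dx": 0, "dy": 0.4, "dz": 0, "wx": 0, "wy": 0, "wz": 0},
    {"dx": 0, "dy": 0.6, "dz": 0, "wx": 0, "wy": 0, "wz": 0},
    {"dx": 0, "dy": 0.8, "dz": 0, "wx": 0, "wy": 0, "wz": 0},
    {"dx": 0, "dy": 1.0, "dz": 0, "wx": 0, "wy": 0, "wz": 0},
  ],
)

```text
time_s: 7.78
eef_pos: [0.5074, -0.0928, 0.2183]
eef_rot: [-0.0, 0.047, 0.999, -0.0]
wrist_force: [0.6, 0.2, -1.6]
opening: 0.755
grasp_force: 67.2
```

```bash
python3 - <<'E'
from m import *
o=ctrl.get_obs(); print(o["time_s"],o["eef_pos"],o["eef_rot"],o["grasp_force"])
c=cam("wrist"); save(c,"w4.png")
ce,s,ct=comps(c,blue,(100,80,420,370)); e=cv2.fitEllipse(cv2.convexHull(ct)); print(ce,s,e)
zt=o["eef_pos"][2]-.089+.13; print(onz(c,*e[0],zt)-o["eef_pos"])
t,S=cam("top"),cam("side")
ce,s,ct=comps(S,blue,(150,60,350,250)); print("S",ce,s)
cv2.imwrite("pics/c4.png",np.hstack([cv2.resize(c["frame"],(400,300)),cv2.resize(S["frame"],(400,300))])[...,::-1])
# holder from top view
ce,s,ct=comps(t,dark,(335,160,370,220)); r=cv2.minAreaRect(ct); print("hold",r,[onz(t,*p,.008)[:2].round(4) for p in cv2.boxPoints(r)])
E
```

```text
7.8833 [ 0.50730532 -0.09115082  0.21819289] [-4.32457774e-04  4.53443244e-02  9.98971194e-01  5.09180999e-04] 67.26453468203545
[258.43790994 282.53552334] [  172   193   174   157 18143] ((258.42401123046875, 279.678955078125), (169.72268676757812, 175.7413787841797), 92.83648681640625)
[-1.04502767e-02  4.75167509e-05  4.10000000e-02]
S [338.37947883 140.69543974] [325 126  25  32 614]
hold ((351.29705810546875, 190.6382293701172), (19.711000442504883, 46.47807693481445), 4.39870548248291) [array([ 0.4461, -0.2631]), array([ 0.5748, -0.2765]), array([ 0.5711, -0.331 ]), array([ 0.4424, -0.3165])]
```

View pics/c4.png

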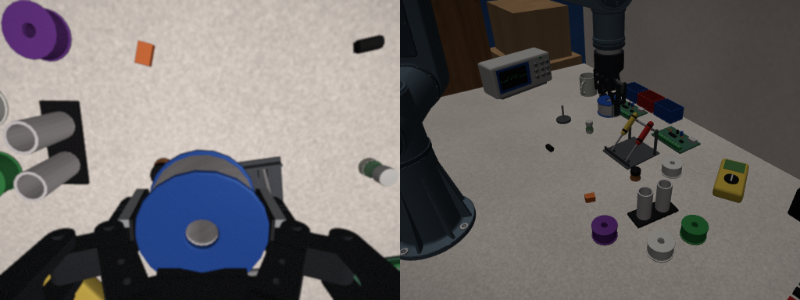

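The spool is held level, with the hole at about (259,297) in wrist pixels. The holder's two cups are now clear. I measure the hole offset.

```bash
python3 - <<'E'
from m import *
o=ctrl.get_obs(); c=cam("wrist")
h=cv2.cvtColor(c["frame"],cv2.COLOR_RGB2HSV); m=((h[...,1]<110)).astype(np.uint8)
k=np.zeros_like(m); k[265:330,225:292]=m[265:330,225:292]
n,l,s,ce=cv2.connectedComponentsWithStats(k); i=[j for j in range(1,n) if l[297,259]==j] or [1+np.argmax(s[1:,4])]; i=i[0]
e=cv2.fitEllipse(cv2.findContours((l==i).astype(np.uint8),0,1)[0][0]); print(s[i],e)
zt=o["eef_pos"][2]+.041
print(o["eef_pos"],onz(c,*e[0],zt)-o["eef_pos"])
# flange right/left extremes at widest
b=((h[...,0]>100)&(h[...,0]<125)&(h[...,1]>120))
for v in range(270,320,10):
    x=np.where(b[v,150:370])[0]+150; print(v,x.min(),x.max())
# holder cups rims in wrist
save(c,"w5.png")
E
```

```text
[ 237  281   43   35 1156] ((258.20831298828125, 297.76165771484375), (33.50868606567383, 41.91908645629883), 91.31196594238281)
[ 0.50785465 -0.09452633  0.21831519] [-0.0027975  -0.00064683  0.041     ]
270 176 367
280 173 344
290 172 345
300 172 344
310 174 343
```

Emit:
servo_tool(
  steps=[
    {"dx": 0.05, "dy": 0.2, "dz": 0, "wx": 0, "wy": 0, "wz": 0},
    {"dx": 0.1, "dy": 0.4, "dz": 0, "wx": 0, "wy": 0, "wz": 0},
    {"dx": 0.15, "dy": 0.6, "dz": 0, "wx": 0, "wy": 0, "wz": 0},
    {"dx": 0.2, "dy": 0.8, "dz": 0, "wx": 0, "wy": 0, "wz": 0},
    {"dx": 0.2, "dy": 1.0, "dz": 0, "wx": 0, "wy": 0, "wz": 0},
  ],
)

```text
time_s: 8.6
eef_pos: [0.5287, 0.0063, 0.2183]
eef_rot: [0.0, 0.047, 0.999, -0.0]
wrist_force: [1.4, 0.2, -2.7]
opening: 0.758
grasp_force: 67.4
```

Emit:
servo_tool(
  steps=[
    {"dx": 0.05, "dy": 0.2, "dz": 0, "wx": 0, "wy": 0, "wz": 0},
    {"dx": 0.1, "dy": 0.4, "dz": 0, "wx": 0, "wy": 0, "wz": 0},
    {"dx": 0.15, "dy": 0.6, "dz": 0, "wx": 0, "wy": 0, "wz": 0},
    {"dx": 0.2, "dy": 0.8, "dz": 0, "wx": 0, "wy": 0, "wz": 0},
    {"dx": 0.2, "dy": 1.0, "dz": 0, "wx": 0, "wy": 0, "wz": 0},
  ],
)

```text
time_s: 9.02
eef_pos: [0.5488, 0.1064, 0.2183]
eef_rot: [0.0, 0.047, 0.999, -0.0]
wrist_force: [-0.0, 0.2, -2.7]
opening: 0.756
grasp_force: 67.4
```

Emit:
servo_tool(
  steps=[
    {"dx": 0, "dy": 0.2, "dz": 0, "wx": 0, "wy": 0, "wz": 0},
    {"dx": 0, "dy": 0.4, "dz": 0, "wx": 0, "wy": 0, "wz": 0},
    {"dx": 0, "dy": 0.6, "dz": 0, "wx": 0, "wy": 0, "wz": 0},
    {"dx": 0, "dy": 0.8, "dz": 0, "wx": 0, "wy": 0, "wz": 0},
    {"dx": 0, "dy": 1.0, "dz": 0, "wx": 0, "wy": 0, "wz": 0},
  ],
)

```text
time_s: 9.43
eef_pos: [0.5482, 0.2065, 0.2181]
eef_rot: [-0.0, 0.047, 0.999, -0.0]
wrist_force: [0.4, -0.1, -3.4]
opening: 0.756
grasp_force: 67.4
```

Emit:
servo_tool(
  steps=[
    {"dx": 0, "dy": 0.2, "dz": 0, "wx": 0, "wy": 0, "wz": 0},
    {"dx": 0, "dy": 0.5, "dz": 0, "wx": 0, "wy": 0, "wz": 0},
    {"dx": 0, "dy": 0.8, "dz": 0, "wx": 0, "wy": 0, "wz": 0},
    {"dx": 0, "dy": 0.95, "dz": 0, "wx": 0, "wy": 0, "wz": 0},
    {"dx": 0, "dy": 0.95, "dz": 0, "wx": 0, "wy": 0, "wz": 0},
  ],
)

```text
time_s: 9.85
eef_pos: [0.5477, 0.3037, 0.218]
eef_rot: [-0.0, 0.045, 0.999, 0.0]
wrist_force: [0.3, -0.1, -2.7]
opening: 0.757
grasp_force: 67.5
```

Emit:
servo_tool(
  steps=[
    {"dx": 0, "dy": 0, "dz": -0.2, "wx": 0, "wy": 0, "wz": 0},
    {"dx": 0, "dy": 0, "dz": -0.5, "wx": 0, "wy": 0, "wz": 0},
    {"dx": 0, "dy": 0, "dz": -0.8, "wx": 0, "wy": 0, "wz": 0},
    {"dx": 0, "dy": 0, "dz": -1.0, "wx": 0, "wy": 0, "wz": 0},
    {"dx": 0, "dy": 0, "dz": -1.0, "wx": 0, "wy": 0, "wz": 0},
  ],
)

```text
time_s: 10.27
eef_pos: [0.5446, 0.2986, 0.1125]
eef_rot: [-0.005, 0.047, 0.999, -0.002]
wrist_force: [-0.6, -0.8, -2.7]
opening: 0.755
grasp_force: 67.4
```

```bash
python3 - <<'E'
from m import *
for _ in range(2): T=cam("top");S=cam("side")
o=ctrl.get_obs(); print(o["eef_pos"],o["wrist_force"])
z=o["eef_pos"][2]+.041
for c,b in((T,(90,130,180,200)),(S,(170,90,250,170))):
    ce,s,ct=comps(c,blue,b); print(ce,s,onz(c,*ce,z))
g=S["frame"][125:165,190:230]; cv2.imwrite("pics/s6.png",cv2.resize(g,(600,600),interpolation=2)[...,::-1])
g=S["frame"][90:170,170:250]; cv2.imwrite("pics/s6.png",cv2.resize(g,(600,600),interpolation=2)[...,::-1])
E
```

```text
[0.54955647 0.30151802 0.12071314] [ 0.577581   -1.08943878 -1.96960378]
[121.96774194 169.41935484] [118 166  11   9  62] [0.52867089 0.28556374 0.16171314]
[200.         107.10714286] [194 102  12  10  84] [0.53271674 0.29975444 0.16171314]
```

Emit:
servo_tool(
  steps=[
    {"dx": 0, "dy": 0, "dz": -0.1, "wx": 0, "wy": 0, "wz": 0},
    {"dx": 0, "dy": 0, "dz": -0.2, "wx": 0, "wy": 0, "wz": 0},
    {"dx": 0, "dy": 0, "dz": -0.3, "wx": 0, "wy": 0, "wz": 0},
    {"dx": 0, "dy": 0, "dz": -0.3, "wx": 0, "wy": 0, "wz": 0},
    {"dx": 0, "dy": 0, "dz": -0.3, "wx": 0, "wy": 0, "wz": 0},
  ],
)

```text
time_s: 10.98
eef_pos: [0.5467, 0.301, 0.0866]
eef_rot: [-0.001, 0.047, 0.999, -0.001]
wrist_force: [-0.3, 0.2, -3.9]
opening: 0.751
grasp_force: 67.5
```

```bash
python3 - <<'E'
from m import *
for _ in range(3): S=cam("side")
o=ctrl.get_obs(); print(o["eef_pos"],o["wrist_force"],o["eef_rot"])
p=o["eef_pos"]+[-.002,0,.003]
print("spool bottom",proj(S,p),"pin top",proj(S,[.546,.300,.07]),"base",proj(S,[.546,.3,.01]))
g=S["frame"][100:170,170:250]; cv2.imwrite("pics/s6.png",cv2.resize(g,(640,560),interpolation=2)[...,::-1])
E
```

```text
[0.54828512 0.30150885 0.08880387] [ 0.10967595 -1.00121121 -3.2831509 ] [4.43373038e-04 4.65953409e-02 9.98913736e-01 1.57324709e-04]
spool bottom (np.float64(205.98257498422205), np.float64(127.19591575355254)) pin top (np.float64(206.76496785484747), np.float64(133.7840583093951)) base (np.float64(208.46778048166829), np.float64(150.7516703568504))
```

View pics/s6.png

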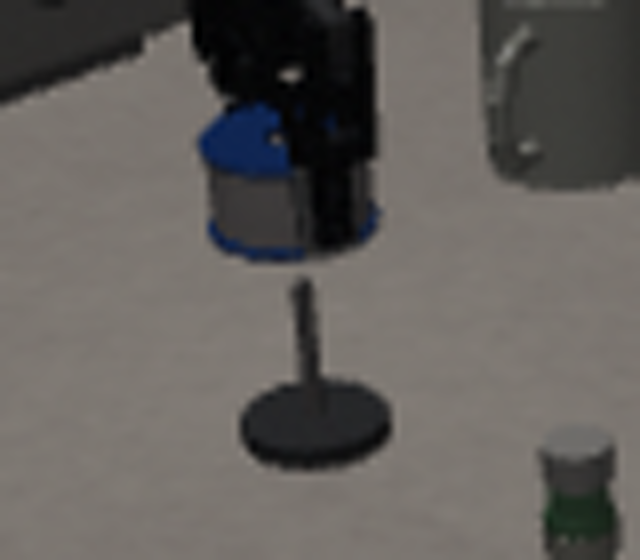

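In the side view the spool's underside is centred at u≈206.6 and the pin top at u≈207.6, so they are aligned within 1–2 mm. I lower it.

Emit:
servo_tool(
  steps=[
    {"dx": -0.0, "dy": -0.01, "dz": -0.1, "wx": 0, "wy": 0, "wz": 0},
    {"dx": 0, "dy": -0.01, "dz": -0.2, "wx": 0, "wy": 0, "wz": 0},
    {"dx": 0, "dy": -0.01, "dz": -0.3, "wx": 0, "wy": 0, "wz": 0},
    {"dx": 0, "dy": -0.01, "dz": -0.35, "wx": 0, "wy": 0, "wz": 0},
    {"dx": 0, "dy": -0.01, "dz": -0.35, "wx": 0, "wy": 0, "wz": 0},
  ],
)

```text
time_s: 11.65
eef_pos: [0.5462, 0.2997, 0.0506]
eef_rot: [-0.002, 0.047, 0.999, -0.001]
wrist_force: [-0.6, -0.2, -2.7]
opening: 0.757
grasp_force: 67.5
```

Emit:
servo_tool(
  steps=[
    {"dx": 0, "dy": 0, "dz": -0.1, "wx": 0, "wy": 0, "wz": 0},
    {"dx": 0, "dy": 0, "dz": -0.2, "wx": 0, "wy": 0, "wz": 0},
    {"dx": 0, "dy": 0, "dz": -0.3, "wx": 0, "wy": 0, "wz": 0},
    {"dx": 0, "dy": 0, "dz": -0.38, "wx": 0, "wy": 0, "wz": 0},
    {"dx": 0, "dy": 0, "dz": -0.38, "wx": 0, "wy": 0, "wz": 0},
  ],
)

```text
time_s: 12.07
eef_pos: [0.5461, 0.2997, 0.0126]
eef_rot: [-0.002, 0.047, 0.999, -0.001]
wrist_force: [-0.7, -0.3, -1.8]
opening: 0.755
grasp_force: 67.5
```

Emit:
servo_tool(
  steps=[
    {"dx": 0, "dy": 0, "dz": -0.02, "wx": 0, "wy": 0, "wz": 0},
    {"dx": 0, "dy": 0, "dz": -0.04, "wx": 0, "wy": 0, "wz": 0},
    {"dx": 0, "dy": 0, "dz": -0.06, "wx": 0, "wy": 0, "wz": 0},
    {"dx": 0, "dy": 0, "dz": -0.07, "wx": 0, "wy": 0, "wz": 0},
    {"dx": 0, "dy": 0, "dz": -0.07, "wx": 0, "wy": 0, "wz": 0},
  ],
)

```text
time_s: 12.48
eef_pos: [0.548, 0.3004, 0.0084]
eef_rot: [0.0, 0.047, 0.999, 0.0]
wrist_force: [0.3, -0.3, -2.4]
opening: 0.755
grasp_force: 67.5
```

Emit:
servo_tool(
  steps=[
    {"dx": 0, "dy": 0, "dz": 0, "wx": 0, "wy": 0, "wz": 0},
    {"dx": 0, "dy": 0, "dz": 0, "wx": 0, "wy": 0, "wz": 0},
    {"dx": 0, "dy": 0, "dz": 0, "wx": 0, "wy": 0, "wz": 0},
    {"dx": 0, "dy": 0, "dz": 0, "wx": 0, "wy": 0, "wz": 0},
    {"dx": 0, "dy": 0, "dz": 0, "wx": 0, "wy": 0, "wz": 0},
  ],
  jaw=1,
)

```text
time_s: 12.9
eef_pos: [0.5482, 0.3004, 0.0087]
eef_rot: [0.0, 0.047, 0.999, 0.0]
wrist_force: [-0.5, -0.1, -0.6]
opening: 1.003
grasp_force: 0.0
```

Emit:
servo_tool(
  steps=[
    {"dx": 0, "dy": 0, "dz": 0.1, "wx": 0, "wy": 0, "wz": 0},
    {"dx": 0, "dy": 0, "dz": 0.3, "wx": 0, "wy": 0, "wz": 0},
    {"dx": 0, "dy": 0, "dz": 0.6, "wx": 0, "wy": 0, "wz": 0},
    {"dx": 0, "dy": 0, "dz": 0.8, "wx": 0, "wy": 0, "wz": 0},
    {"dx": 0, "dy": 0, "dz": 1.0, "wx": 0, "wy": 0, "wz": 0},
  ],
)

```text
time_s: 13.32
eef_pos: [0.5484, 0.3005, 0.1108]
eef_rot: [0.001, 0.047, 0.999, 0.0]
wrist_force: [0.4, -0.8, -0.2]
opening: 1.0
grasp_force: 0.0
```

Emit:
servo_tool(
  steps=[
    {"dx": 0.1, "dy": 0, "dz": 0.2, "wx": 0, "wy": 0, "wz": 0},
    {"dx": 0.2, "dy": 0, "dz": 0.4, "wx": 0, "wy": 0, "wz": 0},
    {"dx": 0.2, "dy": 0, "dz": 0.6, "wx": 0, "wy": 0, "wz": 0},
    {"dx": 0.2, "dy": 0, "dz": 0.8, "wx": 0, "wy": 0, "wz": 0},
    {"dx": 0.2, "dy": 0, "dz": 0.9, "wx": 0, "wy": 0, "wz": 0},
  ],
)

```text
time_s: 13.73
eef_pos: [0.5692, 0.3007, 0.2022]
eef_rot: [0.002, 0.047, 0.999, 0.001]
wrist_force: [-1.0, 0.2, 0.7]
opening: 0.997
grasp_force: 0.0
```

```bash
python3 - <<'E'
from m import *
W=cam("wrist");S=cam("side");T=cam("top"); o=ctrl.get_obs(); print(o["time_s"],o["eef_pos"])
for c,b in((W,(150,60,360,260)),(S,(180,110,240,170))):
    ce,s,ct=comps(c,blue,b); print(ce,s,onz(c,*ce,.048), proj(c,[.546,.3,.048]))
# drivers: handle mask pixels near handles in top view; shaft ends from viewed crop
for nm,f in(("red",red),("yel",yel)):
    ce,s,ct=comps(T,f,(230,100,285,150)); vx,vy,x0,y0=cv2.fitLine(ct,2,0,.01,.01).ravel(); print(nm,ce,s,vx/vy)
a=np.vstack([np.hstack([cv2.resize(W["frame"],(400,300)),cv2.resize(S["frame"][90:180,170:290],(400,300),interpolation=2)]),np.hstack([cv2.resize(S["frame"][240:315,275:375],(400,300),interpolation=2),cv2.resize(T["frame"][155:230,315:415],(400,300),interpolation=2)])])
cv2.imwrite("pics/c7.png",a[...,::-1])
E
```

```text
13.9833 [0.56701485 0.30006485 0.19689075]
[255.42174985 154.20240296] [ 223  121   66   67 3246] [0.54482997 0.29995518 0.048     ] (np.float64(255.58596489987642), np.float64(155.41735639242862))
[207.6122449  141.43537415] [198 137  20  10 147] [0.54242678 0.29160639 0.048     ] (np.float64(207.39966718262434), np.float64(140.1084957670885))
red [271.63888889 128.9537037 ] [269 120   7  18 108] 0.069240116
yel [242.48181818 130.31818182] [239 122   8  18 110] 0.10478288
```

View pics/c7.png

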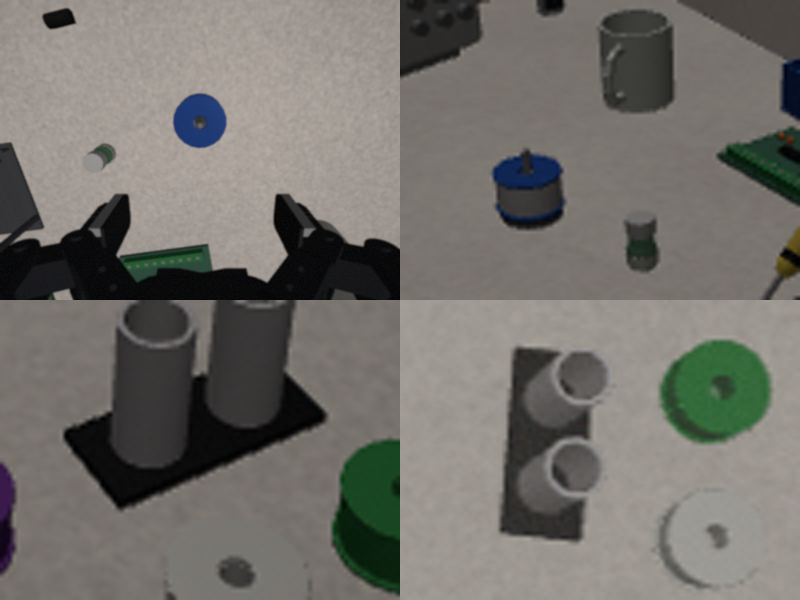

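The spool sits flat on its stand with the pin through the hole. Both cups are open, with rims at top-view pixels (359.8,174.4) far and (358.9,196.5) near. That was my tenth picture, so the rest is by numbers. I move over the rest, turning the tool to its yaw.

Emit:
servo_tool(
  steps=[
    {"dx": 0.06, "dy": -0.2, "dz": 0.1, "wx": 0, "wy": 0, "wz": 0.01},
    {"dx": 0.12, "dy": -0.4, "dz": 0.2, "wx": 0, "wy": 0, "wz": 0.02},
    {"dx": 0.18, "dy": -0.6, "dz": 0.3, "wx": 0, "wy": 0, "wz": 0.03},
    {"dx": 0.24, "dy": -0.8, "dz": 0.4, "wx": 0, "wy": 0, "wz": 0.04},
    {"dx": 0.3, "dy": -1.0, "dz": 0.5, "wx": 0, "wy": 0, "wz": 0.045},
  ],
)

```text
time_s: 14.4
eef_pos: [0.5971, 0.1994, 0.2466]
eef_rot: [-0.002, -0.025, 1.0, -0.0]
wrist_force: [0.4, -0.0, 0.0]
opening: 0.998
grasp_force: 0.0
```

Emit:
servo_tool(
  steps=[
    {"dx": 0.06, "dy": -0.2, "dz": 0.05, "wx": 0, "wy": 0, "wz": 0},
    {"dx": 0.12, "dy": -0.4, "dz": 0.1, "wx": 0, "wy": 0, "wz": 0},
    {"dx": 0.18, "dy": -0.6, "dz": 0.15, "wx": 0, "wy": 0, "wz": 0},
    {"dx": 0.24, "dy": -0.8, "dz": 0.2, "wx": 0, "wy": 0, "wz": 0},
    {"dx": 0.3, "dy": -1.0, "dz": 0.2, "wx": 0, "wy": 0, "wz": 0},
  ],
)

```text
time_s: 14.82
eef_pos: [0.6278, 0.0994, 0.2675]
eef_rot: [-0.001, -0.024, 1.0, 0.0]
wrist_force: [0.2, -0.2, 1.2]
opening: 1.003
grasp_force: 0.0
```

Emit:
servo_tool(
  steps=[
    {"dx": 0.06, "dy": -0.2, "dz": 0, "wx": 0, "wy": 0, "wz": 0},
    {"dx": 0.12, "dy": -0.4, "dz": 0, "wx": 0, "wy": 0, "wz": 0},
    {"dx": 0.18, "dy": -0.6, "dz": 0, "wx": 0, "wy": 0, "wz": 0},
    {"dx": 0.24, "dy": -0.8, "dz": 0, "wx": 0, "wy": 0, "wz": 0},
    {"dx": 0.3, "dy": -1.0, "dz": 0, "wx": 0, "wy": 0, "wz": 0},
  ],
)

```text
time_s: 15.23
eef_pos: [0.6572, -0.0005, 0.266]
eef_rot: [-0.002, -0.024, 1.0, 0.0]
wrist_force: [0.2, 0.4, 0.0]
opening: 0.996
grasp_force: 0.0
```

Emit:
servo_tool(
  steps=[
    {"dx": 0.06, "dy": -0.1, "dz": 0, "wx": 0, "wy": 0, "wz": 0},
    {"dx": 0.12, "dy": -0.2, "dz": 0, "wx": 0, "wy": 0, "wz": 0},
    {"dx": 0.18, "dy": -0.3, "dz": 0, "wx": 0, "wy": 0, "wz": 0},
    {"dx": 0.2, "dy": -0.36, "dz": 0, "wx": 0, "wy": 0, "wz": 0},
    {"dx": 0.2, "dy": -0.36, "dz": 0, "wx": 0, "wy": 0, "wz": 0},
  ],
)

```text
time_s: 15.65
eef_pos: [0.6782, -0.0365, 0.2677]
eef_rot: [-0.0, -0.024, 1.0, -0.0]
wrist_force: [-0.1, 1.3, -0.1]
opening: 1.003
grasp_force: 0.0
```

```bash
python3 - <<'E'
from m import *
for _ in range(2): W=cam("wrist")
T0=cv2.imread("pics/top0.png")[...,::-1]; T=cam("top"); S=cam("side")
o=ctrl.get_obs(); print(o["time_s"],o["eef_pos"],o["eef_rot"],o["q"])
print("cups T",onz(T,359.75,174.4,.092),onz(T,358.9,196.5,.092),"S near",onz(S,313.75,246,.092))
tt=lambda x,y:(215+x/4.444,100+y/4.444)
print("red tip/end",onz(T,*tt(254,292),.012),onz(T,*tt(257,66),.121)); print("yel",onz(T,*tt(131,296),.012),onz(T,*tt(122,70),.121))
g=cv2.cvtColor(W["frame"],cv2.COLOR_RGB2HSV).astype(int)
for nm,f in(("red",red),("yel",yel)):
    m=f(g[...,0],g[...,1],g[...,2]).astype(np.uint8); m=cv2.morphologyEx(m,cv2.MORPH_CLOSE,np.ones((17,17)))
    n,l,s,ce=cv2.connectedComponentsWithStats(m); i=1+np.argmax(s[1:,4]); ct=cv2.findContours((l==i).astype(np.uint8),0,2)[0][0]
    r=cv2.minAreaRect(ct); print(nm,s[i],ce[i],r); ys=range(s[i][1],s[i][1]+s[i][3],6)
    print([(v,)+tuple(np.where(l[v]==i)[0][[0,-1]]) for v in ys])
cv2.imwrite("pics/w8.png",W["frame"][...,::-1])
E
```

```text
15.95 [ 0.67771488 -0.03482122  0.26841823] [ 8.56150146e-06 -2.45239804e-02  9.99699239e-01  7.03589588e-05] [-2.25876556e-01  3.83246677e-01  1.27972229e+00  1.41171301e-04
  1.47864197e+00 -1.84573875e+00]
cups T [ 0.53646015 -0.29981404  0.092     ] [ 0.47918455 -0.29558377  0.092     ] S near [ 0.47457702 -0.29997571  0.092     ]
red tip/end [ 0.57468374 -0.07965304  0.012     ] [ 0.68291668 -0.0753047   0.121     ]
yel [ 0.5713678  -0.00378938  0.012     ] [0.67947962 0.00190921 0.121     ]
red [ 210  118   22   71 1230] [220.74065041 154.63333333] ((220.60311889648438, 152.85020446777344), (19.274890899658203, 69.73892211914062), 3.5763344764709473)
[(118, np.int64(221), np.int64(222)), (124, np.int64(215), np.int64(230)), (130, np.int64(215), np.int64(230)), (136, np.int64(214), np.int64(230)), (142, np.int64(213), np.int64(230)), (148, np.int64(213), np.int64(230)), (154, np.int64(212), np.int64(230)), (160, np.int64(212), np.int64(229)), (166, np.int64(211), np.int64(229)), (172, np.int64(210), np.int64(229)), (178, np.int64(210), np.int64(228)), (184, np.int64(210), np.int
[... 196 characters left out ...]
nt64(23)), (169, np.int64(0), np.int64(29)), (175, np.int64(0), np.int64(33)), (181, np.int64(0), np.int64(37)), (187, np.int64(0), np.int64(42)), (193, np.int64(0), np.int64(46)), (199, np.int64(0), np.int64(51)), (205, np.int64(19), np.int64(55)), (211, np.int64(22), np.int64(60)), (217, np.int64(22), np.int64(64)), (223, np.int64(22), np.int64(69)), (229, np.int64(0), np.int64(73)), (235, np.int64(0), np.int64(77)), (241, np.int64(0), np.int64(82)), (247, np.int64(9), np.int64(87)), (253, np.int64(14), np.int64(90)), (259, np.int64(20), np.int64(87)), (265, np.int64(66), np.int64(81)), (271, np.int64(29), np.int64(69)), (277, np.int64(34), np.int64(57)), (283, np.int64(39), np.int64(45))]
```

```bash
python3 - <<'E'
from m import *
W=cam("wrist");T=cam("top");S=cam("side"); g=cv2.cvtColor(W["frame"],cv2.COLOR_RGB2HSV).astype(int)
for nm,f,b in(("red",red,(180,100,260,230)),("yel",yel,(270,90,345,240))):
    h=f(g[...,0],g[...,1],g[...,2]).astype(np.uint8); k=np.zeros_like(h); k[b[1]:b[3],b[0]:b[2]]=h[b[1]:b[3],b[0]:b[2]]
    p=np.argwhere(k); v0,v1=p[:,0].min(),p[:,0].max(); um=lambda v:np.mean(p[abs(p[:,0]-v)<4][:,1]); 
    print(nm,len(p),v0,v1,um(v0+8),um(v1-8))
    # assumed plane: s=72->z0, s=160->z
    print(" low(s~76)",onz(W,um(v0+8),v0,.008+76*.707e-3)," mid",onz(W,um((v0+v1)/2),(v0+v1)/2,.09),"end",onz(W,um(v1-8),v1,.121+.004))
    # triangulate handle centroids T/S
for nm,f in(("red",red),("yel",yel)):
    P=[]
    for c,b in((T,(230,100,285,150)),(S,(275,130,340,200))):
        h=cv2.cvtColor(c["frame"],cv2.COLOR_RGB2HSV).astype(int); m=f(h[...,0],h[...,1],h[...,2]); x=np.argwhere(m[b[1]:b[3],b[0]:b[2]]); 
        if nm=="red" and c is S: x=x[(x[:,0]+b[1]>148)]
        P.append(x.mean(0)[::-1]+b[:2]); print(len(x),P[-1])
    print(nm,tri(T,P[0],S,P[1]))
E
```

```text
red 1121 118 188 223.06666666666666 219.5
 low(s~76) [ 0.62405693 -0.07658584  0.061732  ]  mid [ 0.65759416 -0.07475648  0.09      ] end [ 0.68517594 -0.07215722  0.125     ]
yel 1066 118 187 293.38775510204084 297.0692307692308
 low(s~76) [ 6.20302357e-01 -3.97256246e-04  6.17320000e-02]  mid [0.65336472 0.00069887 0.09      ] end [0.68059269 0.00114302 0.125     ]
3 [271.         142.66666667]
213 [312.65258216 169.62441315]
red (array([ 0.63148787, -0.08082262,  0.09633215]), np.float64(0.033548025724123826))
0 [nan nan]
194 [293.47938144 157.58247423]
 ** On entry to DLASCL parameter number  4 had an illegal value
 ** On entry to DLASCL parameter number  4 had an illegal value
 ** On entry to DLASCL parameter number  4 had an illegal value
 ** On entry to DLASCL parameter number  4 had an illegal value
 ** On entry to DLASCL parameter number  5 had an illegal value
 ** On entry to DLASCL parameter number  4 had an illegal value<stdin>:15: RuntimeWarning: Mean of empty slice.
  ret = um.true_divide(
Traceback (most recent call last):
  File "h.py", line 15, in tri
    s=np.linalg.lstsq(np.c_[d1,-d2],o2-o1,rcond=None)[0]
      ~~~~~~~~~~~~~~~^^^^^^^^^^^^^^^^^^^^^^^^^^^^^^^^
numpy.linalg.LinAlgError: SVD did not converge in Linear Least Squares
```

Red's mid-handle is at (0.655,-0.076,0.089) and yellow's at (0.6525,0.000,0.089). The lanes are 76 mm apart at 45°, as specified. I grasp red first.

Emit:
servo_tool(
  steps=[
    {"dx": -0.1, "dy": -0.15, "dz": -0.2, "wx": 0, "wy": 0, "wz": 0},
    {"dx": -0.2, "dy": -0.3, "dz": -0.4, "wx": 0, "wy": 0, "wz": 0},
    {"dx": -0.23, "dy": -0.41, "dz": -0.6, "wx": 0, "wy": 0, "wz": 0},
    {"dx": -0.23, "dy": -0.41, "dz": -0.8, "wx": 0, "wy": 0, "wz": 0},
    {"dx": -0.23, "dy": -0.41, "dz": -0.8, "wx": 0, "wy": 0, "wz": 0},
  ],
  jaw=0.6,
)

```text
time_s: 16.62
eef_pos: [0.652, -0.0767, 0.1834]
eef_rot: [-0.004, -0.023, 1.0, 0.001]
wrist_force: [-0.7, 0.6, -1.2]
opening: 0.598
grasp_force: 0.0
```

Emit:
servo_tool(
  steps=[
    {"dx": 0, "dy": 0, "dz": -0.2, "wx": 0, "wy": 0, "wz": 0},
    {"dx": 0, "dy": 0, "dz": -0.4, "wx": 0, "wy": 0, "wz": 0},
    {"dx": 0, "dy": 0, "dz": -0.6, "wx": 0, "wy": 0, "wz": 0},
    {"dx": 0, "dy": 0, "dz": -0.8, "wx": 0, "wy": 0, "wz": 0},
    {"dx": 0, "dy": 0, "dz": -0.9, "wx": 0, "wy": 0, "wz": 0},
  ],
)

```text
time_s: 17.03
eef_pos: [0.6542, -0.076, 0.0968]
eef_rot: [-0.001, -0.024, 1.0, 0.0]
wrist_force: [-0.4, 0.2, -0.6]
opening: 0.598
grasp_force: 0.0
```

Emit:
servo_tool(
  steps=[
    {"dx": 0, "dy": 0, "dz": -0.1, "wx": 0, "wy": 0, "wz": 0},
    {"dx": 0, "dy": 0, "dz": -0.2, "wx": 0, "wy": 0, "wz": 0},
    {"dx": 0, "dy": 0, "dz": -0.29, "wx": 0, "wy": 0, "wz": 0},
    {"dx": 0, "dy": 0, "dz": -0.29, "wx": 0, "wy": 0, "wz": 0},
    {"dx": 0, "dy": 0, "dz": -0.29, "wx": 0, "wy": 0, "wz": 0},
  ],
)

```text
time_s: 17.45
eef_pos: [0.6549, -0.0766, 0.0692]
eef_rot: [-0.0, -0.024, 1.0, 0.0]
wrist_force: [0.9, 0.0, 0.2]
opening: 0.597
grasp_force: 0.0
```

Emit:
servo_tool(
  steps=[
    {"dx": 0, "dy": 0, "dz": 0, "wx": 0, "wy": 0, "wz": 0},
    {"dx": 0, "dy": 0, "dz": 0, "wx": 0, "wy": 0, "wz": 0},
    {"dx": 0, "dy": 0, "dz": 0, "wx": 0, "wy": 0, "wz": 0},
    {"dx": 0, "dy": 0, "dz": 0, "wx": 0, "wy": 0, "wz": 0},
    {"dx": 0, "dy": 0, "dz": 0, "wx": 0, "wy": 0, "wz": 0},
  ],
  jaw=0,
)

```text
time_s: 17.87
eef_pos: [0.6553, -0.0761, 0.0702]
eef_rot: [0.001, -0.024, 1.0, 0.0]
wrist_force: [0.0, 4.1, 4.4]
opening: 0.214
grasp_force: 58.7
```

Emit:
servo_tool(
  steps=[
    {"dx": 0, "dy": 0, "dz": 0, "wx": 0, "wy": 0, "wz": 0},
    {"dx": 0, "dy": 0, "dz": 0, "wx": 0, "wy": 0, "wz": 0},
    {"dx": 0, "dy": 0, "dz": 0, "wx": 0, "wy": 0, "wz": 0},
    {"dx": 0, "dy": 0, "dz": 0, "wx": 0, "wy": 0, "wz": 0},
    {"dx": 0, "dy": 0, "dz": 0, "wx": 0, "wy": 0, "wz": 0},
  ],
)

```text
time_s: 18.28
eef_pos: [0.6553, -0.0762, 0.0701]
eef_rot: [0.0, -0.024, 1.0, 0.0]
wrist_force: [-1.4, 5.4, 6.9]
opening: 0.214
grasp_force: 58.9
```

Emit:
servo_tool(
  steps=[
    {"dx": 0, "dy": 0, "dz": 0.1, "wx": 0, "wy": 0, "wz": 0},
    {"dx": 0, "dy": 0, "dz": 0.3, "wx": 0, "wy": 0, "wz": 0},
    {"dx": 0, "dy": 0, "dz": 0.5, "wx": 0, "wy": 0, "wz": 0},
    {"dx": 0, "dy": 0, "dz": 0.75, "wx": 0, "wy": 0, "wz": 0},
    {"dx": 0, "dy": 0, "dz": 1.0, "wx": 0, "wy": 0, "wz": 0},
  ],
)

```text
time_s: 18.7
eef_pos: [0.6543, -0.0773, 0.1701]
eef_rot: [-0.001, -0.024, 1.0, -0.0]
wrist_force: [0.3, -0.1, 0.1]
opening: 0.218
grasp_force: 58.6
```

Emit:
servo_tool(
  steps=[
    {"dx": -0.05, "dy": 0, "dz": 0.3, "wx": 0.002, "wy": -0.03, "wz": 0},
    {"dx": -0.1, "dy": 0, "dz": 0.5, "wx": 0.003, "wy": -0.065, "wz": 0},
    {"dx": -0.2, "dy": 0, "dz": 0.7, "wx": 0.005, "wy": -0.1, "wz": 0},
    {"dx": -0.25, "dy": 0, "dz": 0.8, "wx": 0.006, "wy": -0.125, "wz": 0},
    {"dx": -0.25, "dy": 0, "dz": 0.8, "wx": 0.006, "wy": -0.125, "wz": 0},
  ],
)

```text
time_s: 19.12
eef_pos: [0.6277, -0.077, 0.2511]
eef_rot: [0.197, -0.023, 0.98, 0.004]
wrist_force: [-0.1, -0.1, -1.5]
opening: 0.214
grasp_force: 58.7
```

Emit:
servo_tool(
  steps=[
    {"dx": -0.1, "dy": -0.1, "dz": 0, "wx": 0.002, "wy": -0.03, "wz": 0},
    {"dx": -0.2, "dy": -0.3, "dz": 0, "wx": 0.003, "wy": -0.065, "wz": 0},
    {"dx": -0.3, "dy": -0.5, "dz": 0, "wx": 0.005, "wy": -0.1, "wz": 0},
    {"dx": -0.35, "dy": -0.8, "dz": 0, "wx": 0.006, "wy": -0.125, "wz": 0},
    {"dx": -0.4, "dy": -1.0, "dz": 0, "wx": 0.006, "wy": -0.125, "wz": 0},
  ],
)

```text
time_s: 19.53
eef_pos: [0.5887, -0.1758, 0.2477]
eef_rot: [0.383, -0.023, 0.923, 0.011]
wrist_force: [0.1, -0.8, -1.5]
opening: 0.215
grasp_force: 58.7
```

Emit:
servo_tool(
  steps=[
    {"dx": -0.1, "dy": -0.2, "dz": 0, "wx": 0, "wy": 0, "wz": 0},
    {"dx": -0.2, "dy": -0.4, "dz": 0, "wx": 0, "wy": 0, "wz": 0},
    {"dx": -0.3, "dy": -0.6, "dz": 0, "wx": 0, "wy": 0, "wz": 0},
    {"dx": -0.4, "dy": -0.8, "dz": 0, "wx": 0, "wy": 0, "wz": 0},
    {"dx": -0.4, "dy": -1.0, "dz": 0, "wx": 0, "wy": 0, "wz": 0},
  ],
)

```text
time_s: 19.95
eef_pos: [0.5487, -0.2781, 0.2486]
eef_rot: [0.382, -0.022, 0.924, 0.01]
wrist_force: [-0.3, 0.0, -0.9]
opening: 0.214
grasp_force: 58.8
```

Emit:
servo_tool(
  steps=[
    {"dx": 0, "dy": -0.1, "dz": 0, "wx": 0, "wy": 0, "wz": 0},
    {"dx": 0, "dy": -0.2, "dz": 0, "wx": 0, "wy": 0, "wz": 0},
    {"dx": 0, "dy": -0.23, "dz": 0, "wx": 0, "wy": 0, "wz": 0},
    {"dx": 0, "dy": -0.23, "dz": 0, "wx": 0, "wy": 0, "wz": 0},
    {"dx": 0, "dy": -0.23, "dz": 0, "wx": 0, "wy": 0, "wz": 0},
  ],
)

```text
time_s: 20.37
eef_pos: [0.5501, -0.2987, 0.2488]
eef_rot: [0.383, -0.023, 0.924, 0.01]
wrist_force: [-0.1, 0.3, -1.5]
opening: 0.216
grasp_force: 58.8
```

```bash
cat > d.py <<'E'
import sys; from m import *
from scipy.spatial.transform import Rotation as R
f=red if sys.argv[1]=="red" else yel
bT=tuple(map(int,sys.argv[2].split(",")));bS=tuple(map(int,sys.argv[3].split(",")))
T=cam("top");S=cam("side");W=cam("wrist"); o=ctrl.get_obs(); p=o["eef_pos"]; w,x,y,z=o["eef_rot"]
r=R.from_quat([x,y,z,w]).as_matrix(); gp=p-.019*r[:,2]; print("t",o["time_s"],"tcp",p,"toolz",r[:,2].round(3),"tooly",r[:,1].round(3),"grasp",gp.round(4))
for n,c,b in(("T",T,bT),("S",S,bS)):
    h=cv2.cvtColor(c["frame"],cv2.COLOR_RGB2HSV).astype(int); m=f(h[...,0],h[...,1],h[...,2]); q=np.argwhere(m[b[1]:b[3],b[0]:b[2]])[:,::-1]+b[:2]
    if len(q)<5: print(n,len(q)); continue
    print(n,len(q),q.mean(0).round(1),"rows",[(v,int(a.min()),int(a.max())) for v in range(q[:,1].min(),q[:,1].max()+1,3) for a in[q[q[:,1]==v,0]] if len(a)])
    print("   proj grasp",np.round(proj(c,gp),1),"+40up",np.round(proj(c,gp+[0,0,.04]),1),"-40",np.round(proj(c,gp-[0,0,.04]),1),"-110",np.round(proj(c,gp-[0,0,.11]),1))
# shaft in side view: bright pixels rows between handle and tip
np.savez("pics/last.npz",T=T["frame"],S=S["frame"],W=W["frame"])
E
python3 d.py red 320,130,400,220 270,130,390,260
```

```text
t 20.6167 tcp [ 0.55005617 -0.29882598  0.24935476] toolz [ 0.707  0.035 -0.706] tooly [-0.049  0.999 -0.   ] grasp [ 0.5366 -0.2995  0.2628]
T 44 [381.7 155.8] rows [(150, 383, 383), (153, 380, 382), (156, 377, 387), (159, 379, 380), (162, 380, 380)]
   proj grasp [379.2 158.9] +40up [384.8 154.5] -40 [374. 163.] -110 [365.9 169.4]
S 178 [346.1 162. ] rows [(140, 345, 353), (143, 344, 354), (146, 347, 353), (152, 349, 350), (158, 343, 343), (167, 341, 344), (170, 341, 346), (173, 340, 350), (179, 341, 349), (182, 343, 346)]
   proj grasp [345.8 161.1] +40up [348.1 141.2] -40 [343.6 179.8] -110 [340.1 210.1]
```

Emit:
servo_tool(
  steps=[
    {"dx": 0, "dy": 0, "dz": -0.15, "wx": 0, "wy": 0, "wz": 0},
    {"dx": 0, "dy": 0, "dz": -0.3, "wx": 0, "wy": 0, "wz": 0},
    {"dx": 0, "dy": 0, "dz": -0.45, "wx": 0, "wy": 0, "wz": 0},
    {"dx": 0, "dy": 0, "dz": -0.6, "wx": 0, "wy": 0, "wz": 0},
    {"dx": 0, "dy": 0, "dz": -0.6, "wx": 0, "wy": 0, "wz": 0},
  ],
)

```text
time_s: 21.03
eef_pos: [0.5584, -0.2928, 0.2]
eef_rot: [0.368, -0.013, 0.93, 0.012]
wrist_force: [-0.3, 0.2, -0.4]
opening: 0.217
grasp_force: 58.8
```

Emit:
servo_tool(
  steps=[
    {"dx": 0, "dy": 0, "dz": -0.1, "wx": 0, "wy": 0, "wz": 0},
    {"dx": 0, "dy": 0, "dz": -0.2, "wx": 0, "wy": 0, "wz": 0},
    {"dx": 0, "dy": 0, "dz": -0.3, "wx": 0, "wy": 0, "wz": 0},
    {"dx": 0, "dy": 0, "dz": -0.4, "wx": 0, "wy": 0, "wz": 0},
    {"dx": 0, "dy": 0, "dz": -0.4, "wx": 0, "wy": 0, "wz": 0},
  ],
)

```text
time_s: 21.45
eef_pos: [0.5653, -0.2913, 0.1729]
eef_rot: [0.357, -0.007, 0.934, 0.011]
wrist_force: [-3.2, -2.0, -4.1]
opening: 0.215
grasp_force: 58.8
```

```bash
python3 d.py red 320,130,400,220 270,130,390,260; python3 - <<'E'
from m import *
S=cam("side"); f=S["frame"]; g=cv2.cvtColor(f,6)
# rim of far cup in side: print predicted rim and gray rows around
for n,p in(("far",[.537,-.3,.092]),("near",[.4773,-.295,.092])):
    print(n,[np.round(proj(S,np.array(p)+d),1) for d in([0,0,0],[.0167,-.011,0],[-.0167,.011,0],[.011,.0167,0],[-.011,-.0167,0])])
print(g[218:246:2,322:362:1])
E
```

```text
t 21.7 tcp [ 0.56545594 -0.29133981  0.17449533] toolz [ 0.669  0.025 -0.743] tooly [-0.021  1.     0.015] grasp [ 0.5527 -0.2918  0.1886]
T 29 [368.8 156.1] rows [(152, 368, 368), (155, 365, 374), (158, 366, 366)]
   proj grasp [366.4 159.5] +40up [371.1 155.4] -40 [362.1 163.3] -110 [355.2 169.2]
S 207 [342.2 179.8] rows [(130, 318, 325), (133, 321, 324), (136, 323, 324), (172, 345, 353), (175, 344, 354), (178, 347, 353), (181, 350, 353), (184, 350, 350), (196, 340, 341), (199, 340, 346), (202, 340, 349), (205, 339, 339), (208, 340, 346)]
   proj grasp [345.4 190.3] +40up [347.5 172.7] -40 [343.4 207. ] -110 [340.1 234.1]
far [array([337.7, 234.1]), array([347.6, 234. ]), array([327.8, 234.2]), array([336.1, 227.7]), array([339.3, 240.7])]
near [array([313.2, 244. ]), array([323.4, 243.9]), array([303. , 244.2]), array([312.1, 237.3]), array([314.3, 251.1])]
[[133 130 133 135 135 135 134 134 134 131 129 118 124  63  60  59  61  61
   46  45  43  57  67  67  68  68  68  69  68  68  68  67  66  63  63  60
   57  55  90 127]
 [132 132 132 131 131 135 135 135 132 132 131 131 115  97  6
[... 1411 characters left out ...]
 131 131 132
  132 130 127 128]
 [133 132 131 130 130 128 113  59  59 120 106  78  63  62  63  59  56  58
   65  64  61  57  55  62  98 121  70 131 130 131 132 132 132 131 130 127
  128 129 128 129]
 [130 130 131 131 131 133 114  60  57  57  57  84 119 127 107  82  82  84
   82  72  95  94 124 118  84  53  69 127 128 130 132 132 130 130 131 131
  130 129 128 130]
 [124 130 130 128 128 129  94  59  56  58  59  61  61  61  62  63  63  63
   62  63  62  61  60  59  55  53  91 133 133 132 128 126 126 127 125 129
  133 132 133 130]
 [110 124 126 134 133 130  77  58  56  57  59  60  61  62  62  63  62  63
   63  63  62  61  60  57  53  53 112 133 133 133 129 129 131 129 126 126
  129 130 131 132]]
```

```bash
python3 - <<'E'
from h import *
o=ctrl.get_obs(); print(o["q"],o["dq"],o["eef_pos"],o["wrist_force"],o["time_s"])
E
```

```text
[-0.96209225  0.11224595  1.99708237  0.89478006  0.80672518 -3.1175384 ] [-5.08094926e-04 -2.94513149e-04 -6.66067201e-05  1.13825598e-03
  8.94059620e-04  3.11727173e-04] [ 0.56559599 -0.29134884  0.17473323] [-3.07093063 -2.35715717 -3.84715488] 21.85
```

Emit:
servo_tool(
  steps=[
    {"dx": 0, "dy": 0, "dz": 0.15, "wx": 0, "wy": 0, "wz": 0},
    {"dx": 0, "dy": 0, "dz": 0.3, "wx": 0, "wy": 0, "wz": 0},
    {"dx": 0, "dy": 0, "dz": 0.5, "wx": 0, "wy": 0, "wz": 0},
    {"dx": 0, "dy": 0, "dz": 0.75, "wx": 0, "wy": 0, "wz": 0},
    {"dx": 0, "dy": 0, "dz": 1.0, "wx": 0, "wy": 0, "wz": 0},
  ],
)

```text
time_s: 22.27
eef_pos: [0.5662, -0.2904, 0.2764]
eef_rot: [0.359, -0.007, 0.933, 0.012]
wrist_force: [1.2, -1.3, -0.6]
opening: 0.215
grasp_force: 58.9
```

```bash
sleep 0; python3 d.py red 320,100,400,220 270,110,390,260; python3 -c "
from h import *
o=ctrl.get_obs(); print(o['q'])"
```

```text
t 22.5167 tcp [ 0.56593912 -0.29053108  0.27472049] toolz [ 0.67   0.026 -0.742] tooly [-0.022  1.     0.016] grasp [ 0.5532 -0.291   0.2888]
T 51 [383.2 143.1] rows [(137, 383, 383), (140, 381, 384), (143, 378, 389), (146, 380, 382), (149, 382, 383)]
   proj grasp [378.5 148.4] +40up [384.3 143.5] -40 [373.3 153. ] -110 [365.  160.2]
S 394 [331.7 138.6] rows [(119, 353, 353), (122, 353, 361), (125, 304, 361), (128, 304, 308), (131, 303, 324), (134, 305, 324), (137, 311, 351), (140, 315, 323), (143, 320, 323), (146, 347, 348), (149, 347, 351), (152, 346, 354), (155, 347, 356), (161, 346, 354), (164, 348, 351)]
   proj grasp [350.8 143.8] +40up [353.2 123.3] -40 [348.5 163.1] -110 [344.8 194.2]
[-0.96126586 -0.03725416  1.92135064  0.75921319  0.96058927 -2.90333908]
```

```bash
python3 - <<'E'
from h import *
from scipy.spatial.transform import Rotation as R
o=ctrl.get_obs(); w,x,y,z=o["eef_rot"]; r=R.from_quat([x,y,z,w])
ps=np.radians(-27); c,s=np.cos(ps),np.sin(ps); Z=np.array([c,s,-1])*.70711; Y=np.array([-s,c,0]); X=np.cross(Y,Z)
v=(R.from_matrix(np.c_[X,Y,Z])*r.inv()).as_rotvec()/np.pi; print(v, np.linalg.norm(v)*180)
# tcp for grasp axis at far cup
print("TCP far",np.array([.537,-.300])+.019*Z[:2],"near",np.array([.4773,-.295])+.019*Z[:2], o["eef_pos"])
E
```

```text
[-0.00858401 -0.01485889 -0.15699241] 28.426945547217436
TCP far [ 0.54897075 -0.3060994 ] near [ 0.48927075 -0.3010994 ] [ 0.56593912 -0.29053108  0.27472049]
```

Emit:
servo_tool(
  steps=[
    {"dx": -0.03, "dy": -0.03, "dz": 0, "wx": -0.002, "wy": -0.003, "wz": -0.035},
    {"dx": -0.07, "dy": -0.07, "dz": 0, "wx": -0.004, "wy": -0.006, "wz": -0.07},
    {"dx": -0.1, "dy": -0.1, "dz": 0, "wx": -0.006, "wy": -0.01, "wz": -0.105},
    {"dx": -0.14, "dy": -0.14, "dz": 0, "wx": -0.008, "wy": -0.013, "wz": -0.14},
    {"dx": -0.17, "dy": -0.16, "dz": 0, "wx": -0.009, "wy": -0.015, "wz": -0.157},
  ],
)

```text
time_s: 22.93
eef_pos: [0.5481, -0.3055, 0.2725]
eef_rot: [0.371, 0.218, 0.898, -0.09]
wrist_force: [-0.5, -0.5, -1.0]
opening: 0.217
grasp_force: 58.9
```

Emit:
servo_tool(
  steps=[
    {"dx": 0, "dy": 0, "dz": 0, "wx": 0, "wy": 0, "wz": 0},
    {"dx": 0, "dy": 0, "dz": 0, "wx": 0, "wy": 0, "wz": 0},
    {"dx": 0, "dy": 0, "dz": 0, "wx": 0, "wy": 0, "wz": 0},
    {"dx": 0, "dy": 0, "dz": 0, "wx": 0, "wy": 0, "wz": 0},
    {"dx": 0, "dy": 0, "dz": 0, "wx": 0, "wy": 0, "wz": 0},
  ],
)

```text
time_s: 23.35
eef_pos: [0.5487, -0.3077, 0.2745]
eef_rot: [0.372, 0.216, 0.898, -0.09]
wrist_force: [0.7, -0.1, 0.1]
opening: 0.215
grasp_force: 59.0
```

```bash
python3 d.py red 330,100,400,220 328,110,390,260; python3 - <<'E'
from h import *
o=ctrl.get_obs(); print(o['q'],o["wrist_force"])
d=np.load("pics/last.npz"); g=cv2.cvtColor(d["S"],6)
for v in range(166,216,4): print(v,g[v,328:362])
E
```

```text
t 23.6 tcp [ 0.54875402 -0.30743282  0.27470708] toolz [ 0.629 -0.323 -0.707] tooly [ 0.455  0.891 -0.002] grasp [ 0.5368 -0.3013  0.2881]
T 55 [386.1 153.9] rows [(147, 388, 388), (150, 385, 387), (153, 383, 392), (156, 382, 386), (159, 383, 384)]
   proj grasp [383.6 156.1] +40up [389.5 151.4] -40 [378.1 160.4] -110 [369.5 167.1]
S 252 [349.6 144.8] rows [(123, 336, 336), (129, 346, 357), (132, 346, 357), (135, 349, 355), (138, 345, 356), (141, 348, 355), (144, 351, 355), (147, 354, 355), (159, 343, 345), (162, 343, 349), (168, 343, 352), (171, 344, 350)]
   proj grasp [348. 149.] +40up [350.4 128.2] -40 [345.7 168.5] -110 [342.1 199.9]
[-0.82726697 -0.17021187  2.06551432  0.49012259  0.54661733 -2.25590724] [-0.38594242  0.6970616   0.69846588]
166 [ 42  37  73 116 112  80  51  51  52  51  52  52  51  50  18   7   3   5
   3   5   3   3   4   3   5  15  18  10  41 117 121 121 121 121]
170 [19 20 34 58 63 58 53 51 53 53 51 52 51 51 50 16 11  9 12  9  9 10 11 30
 50 18  4  6 11 51 28 21 23 25]
174 [20 18 24 23 20 46 57 53 56 56 60 57 53 51 52 52 51 39 40 40 23  4  5  9
  7  6 19 50
[... 715 characters left out ...]
23 121 119 122 124 123 121 124 123 120 120 120  75  40  40  61
 121 120 120 123 122 122 121 120 121 123 123 124 125 124 123 121]
202 [123 122 120 118 120 122 122 122 122 122 122 123 123 121  38  41  42  99
 122 122 123 122 123 122 123 123 125 121 116 119 117 118 117 117]
206 [120 119 120 119 119 120 120 123 125 123 123 123 123 123 122 122 123 119
  88  88  89  83 112 121 123 123 123 122 123 122 122 123 124 114]
210 [120 117 119 121 122 120 117  78 105 123 123 124 123 123 123 123 124 122
 123 109 108  95  94 123 123 123 123 122 123 123 122 123 123 121]
214 [119 120 123 124 126 125 122  60  58  57  55  58  69 104 121 121 123 123
 124 123 123 123 124 123 122 122 122 122 121 120 118  82  56 122]
```

Emit:
servo_tool(
  steps=[
    {"dx": -0.015, "dy": 0.02, "dz": -0.2, "wx": 0, "wy": 0, "wz": 0},
    {"dx": -0.015, "dy": 0.02, "dz": -0.4, "wx": 0, "wy": 0, "wz": 0},
    {"dx": -0.015, "dy": 0.02, "dz": -0.6, "wx": 0, "wy": 0, "wz": 0},
    {"dx": -0.015, "dy": 0.02, "dz": -0.8, "wx": 0, "wy": 0, "wz": 0},
    {"dx": -0.015, "dy": 0.02, "dz": -0.8, "wx": 0, "wy": 0, "wz": 0},
  ],
)

```text
time_s: 24.02
eef_pos: [0.5455, -0.3033, 0.1897]
eef_rot: [0.369, 0.216, 0.9, -0.088]
wrist_force: [-1.9, 0.8, -1.3]
opening: 0.216
grasp_force: 59.0
```

Emit:
servo_tool(
  steps=[
    {"dx": 0, "dy": 0, "dz": 0, "wx": 0, "wy": 0, "wz": 0},
    {"dx": 0, "dy": 0, "dz": -0.05, "wx": 0, "wy": 0, "wz": 0},
    {"dx": 0, "dy": 0, "dz": -0.1, "wx": 0, "wy": 0, "wz": 0},
    {"dx": 0, "dy": 0, "dz": -0.1, "wx": 0, "wy": 0, "wz": 0},
    {"dx": 0, "dy": 0, "dz": -0.1, "wx": 0, "wy": 0, "wz": 0},
  ],
)

```text
time_s: 24.43
eef_pos: [0.5475, -0.3053, 0.1853]
eef_rot: [0.372, 0.216, 0.898, -0.09]
wrist_force: [0.5, 0.2, -0.4]
opening: 0.211
grasp_force: 59.0
```

```bash
python3 d.py red 330,100,400,220 332,130,390,260; python3 - <<'E'
from h import *
o=ctrl.get_obs(); print(o['q'],o["wrist_force"])
d=np.load("pics/last.npz"); g=cv2.cvtColor(d["S"],6)
for v in range(210,248,3): print(v,g[v,324:358])
E
```

```text
t 24.6833 tcp [ 0.54746807 -0.30534697  0.18521189] toolz [ 0.63  -0.323 -0.706] tooly [ 0.455  0.891 -0.002] grasp [ 0.5355 -0.2992  0.1986]
T 37 [373.1 163.6] rows [(158, 374, 374), (161, 372, 373), (164, 370, 378), (167, 370, 371), (170, 370, 370)]
   proj grasp [371.  165.8] +40up [375.9 161.9] -40 [366.4 169.3] -110 [359.2 175. ]
S 202 [343.6 186.5] rows [(171, 342, 349), (174, 340, 350), (177, 340, 349), (180, 339, 340), (183, 339, 348), (186, 343, 348), (189, 347, 348), (201, 337, 340), (204, 340, 343), (207, 337, 346), (210, 339, 343)]
   proj grasp [341.8 190.7] +40up [343.9 172.7] -40 [339.9 207.8] -110 [336.7 235.4]
[-0.82614221 -0.02504564  2.14366146  0.75935816  0.36236237 -2.55341386] [-0.31695956 -0.4197797  -0.87338805]
210 [129 130 132 131 128 126 128 130 131 129 126  84 112 130  75  24  11  13
  12  26  79 131 131 116 115 102 102 130 131 132 131 132 131 131]
213 [134 132 129 127 128 128 130 133 133 132 130  79  63  58  73  62  43  45
  65 132 132 132 132 131 132 131 132 132 131 131 131 131 131 130]
216 [134 134 132 130 129 130 131 133 132 131 106  62  61  60  60  4
[... 805 characters left out ...]
32 130 129 119 119  58  50  54  59  62  63  37  45  41  49  63
  63  60  57  57  80 129 122 132 129 128 129 129 130 127 128 132]
237 [131 131 130 130 126  61 108 123  71  57  60  62  58  40  44  44  64  63
  61  57  56  56  66 131 104 130 130 131 131 132 131 132 132 129]
240 [130 131 131 132 114  58  58  57  57  84 118 126 107  82  82  83  82  72
  94  94 124 118  84  53  68 127 127 129 133 132 129 130 131 130]
243 [128 129 129 127  77  58  56  57  59  60  61  61  63  63  63  63  63  63
  62  61  60  58  54  54 110 133 133 133 129 127 130 127 125 127]
246 [123 130 131 130  59  57  55  58  59  60  61  61  63  63  63  62  62  62
  61  59  59  55  52  53 133 132 132 130 131 131 130 130 129 128]
```

Emit:
servo_tool(
  steps=[
    {"dx": 0, "dy": 0, "dz": -0.12, "wx": 0, "wy": 0, "wz": 0},
    {"dx": 0, "dy": 0, "dz": -0.24, "wx": 0, "wy": 0, "wz": 0},
    {"dx": 0, "dy": 0, "dz": -0.36, "wx": 0, "wy": 0, "wz": 0},
    {"dx": 0, "dy": 0, "dz": -0.5, "wx": 0, "wy": 0, "wz": 0},
    {"dx": 0, "dy": 0, "dz": -0.56, "wx": 0, "wy": 0, "wz": 0},
  ],
)

```text
time_s: 25.1
eef_pos: [0.5467, -0.3047, 0.127]
eef_rot: [0.371, 0.216, 0.899, -0.09]
wrist_force: [-1.1, 0.8, -0.8]
opening: 0.212
grasp_force: 59.0
```

Emit:
servo_tool(
  steps=[
    {"dx": 0, "dy": 0, "dz": -0.03, "wx": 0, "wy": 0, "wz": 0},
    {"dx": 0, "dy": 0, "dz": -0.06, "wx": 0, "wy": 0, "wz": 0},
    {"dx": 0, "dy": 0, "dz": -0.09, "wx": 0, "wy": 0, "wz": 0},
    {"dx": 0, "dy": 0, "dz": -0.12, "wx": 0, "wy": 0, "wz": 0},
    {"dx": 0, "dy": 0, "dz": -0.12, "wx": 0, "wy": 0, "wz": 0},
  ],
)

```text
time_s: 25.52
eef_pos: [0.5472, -0.3051, 0.1163]
eef_rot: [0.372, 0.216, 0.898, -0.09]
wrist_force: [0.5, 1.0, -1.2]
opening: 0.218
grasp_force: 59.0
```

```bash
python3 d.py red 330,100,400,220 332,150,390,260; python3 - <<'E'
from h import *
o=ctrl.get_obs(); print(o['q'],o["wrist_force"])
E
```

```text
t 25.7667 tcp [ 0.54750308 -0.30538498  0.11717745] toolz [ 0.63  -0.323 -0.707] tooly [ 0.455  0.891 -0.002] grasp [ 0.5355 -0.2992  0.1306]
T 29 [364.7 170.3] rows [(165, 366, 366), (168, 364, 365), (171, 362, 367), (174, 365, 365)]
   proj grasp [363.4 171.7] +40up [367.8 168.3] -40 [359.4 174.9] -110 [353.  179.9]
S 170 [340.2 215.9] rows [(202, 338, 339), (205, 337, 346), (208, 337, 346), (211, 336, 345), (214, 338, 345), (217, 341, 345), (229, 334, 336), (232, 337, 340), (235, 335, 342), (238, 337, 338)]
   proj grasp [338.6 219.2] +40up [340.5 202.8] -40 [336.8 234.7] -110 [334.  259.9]
[-0.82611273  0.12771733  2.16918755  1.22741049  0.26210997 -3.04380044] [ 0.54581539 -0.28400873 -0.56186452]
```

Emit:
servo_tool(
  steps=[
    {"dx": 0, "dy": 0, "dz": -0.02, "wx": 0, "wy": 0, "wz": 0},
    {"dx": 0, "dy": 0, "dz": -0.02, "wx": 0, "wy": 0, "wz": 0},
    {"dx": 0, "dy": 0, "dz": -0.02, "wx": 0, "wy": 0, "wz": 0},
    {"dx": 0, "dy": 0, "dz": -0.02, "wx": 0, "wy": 0, "wz": 0},
    {"dx": 0, "dy": 0, "dz": -0.02, "wx": 0, "wy": 0, "wz": 0},
  ],
)

```text
time_s: 26.18
eef_pos: [0.5473, -0.3052, 0.1148]
eef_rot: [0.372, 0.216, 0.898, -0.09]
wrist_force: [0.5, -0.2, 0.3]
opening: 0.217
grasp_force: 59.0
```

Emit:
servo_tool(
  steps=[
    {"dx": 0, "dy": 0, "dz": 0, "wx": 0, "wy": 0, "wz": 0},
    {"dx": 0, "dy": 0, "dz": 0, "wx": 0, "wy": 0, "wz": 0},
    {"dx": 0, "dy": 0, "dz": 0, "wx": 0, "wy": 0, "wz": 0},
    {"dx": 0, "dy": 0, "dz": 0, "wx": 0, "wy": 0, "wz": 0},
    {"dx": 0, "dy": 0, "dz": 0, "wx": 0, "wy": 0, "wz": 0},
  ],
  jaw=0.6,
)

```text
time_s: 26.6
eef_pos: [0.5474, -0.3052, 0.1148]
eef_rot: [0.372, 0.216, 0.898, -0.09]
wrist_force: [0.5, 0.5, 0.1]
opening: 0.604
grasp_force: 0.0
```

Emit:
servo_tool(
  steps=[
    {"dx": -0.06, "dy": 0.03, "dz": 0.07, "wx": 0, "wy": 0, "wz": 0},
    {"dx": -0.16, "dy": 0.08, "dz": 0.18, "wx": 0, "wy": 0, "wz": 0},
    {"dx": -0.3, "dy": 0.15, "dz": 0.34, "wx": 0, "wy": 0, "wz": 0},
    {"dx": -0.45, "dy": 0.23, "dz": 0.5, "wx": 0, "wy": 0, "wz": 0},
    {"dx": -0.63, "dy": 0.32, "dz": 0.71, "wx": 0, "wy": 0, "wz": 0},
  ],
)

```text
time_s: 27.02
eef_pos: [0.4833, -0.2725, 0.185]
eef_rot: [0.371, 0.216, 0.899, -0.09]
wrist_force: [0.8, 0.1, 0.9]
opening: 0.6
grasp_force: 0.0
```

```bash
python3 d.py red 330,100,400,220 325,150,390,260; python3 - <<'E'
from h import *
o=ctrl.get_obs(); print(o['q'],o["wrist_force"])
S=cam("side"); print([np.round(proj(S,[.5365,-.2995,z]),1) for z in (.168,.13,.092)])
E
```

```text
t 27.2667 tcp [ 0.48451564 -0.27347973  0.18589103] toolz [ 0.63  -0.323 -0.706] tooly [ 0.455  0.89  -0.002] grasp [ 0.4726 -0.2673  0.1993]
T 30 [359.5 170.7] rows [(165, 361, 361), (168, 360, 361), (171, 358, 364), (174, 356, 361)]
   proj grasp [358.4 192.3] +40up [362.9 189.5] -40 [354.3 195. ] -110 [347.7 199.1]
S 297 [337.3 220.2] rows [(203, 335, 342), (206, 334, 342), (209, 335, 342), (212, 333, 342), (215, 333, 342), (218, 333, 342), (221, 333, 342), (224, 333, 341), (227, 333, 341), (230, 333, 341), (233, 334, 340), (236, 332, 340), (239, 336, 338)]
   proj grasp [304.8 193.4] +40up [305.8 175.3] -40 [303.9 210.6] -110 [302.4 238.3]
[-0.90476114 -0.21739664  2.30891396  0.78989589  0.42885042 -2.62968563] [-0.67133088  0.17175846 -0.94210211]
[array([340.8, 203.8]), array([339. , 219.3]), array([337.3, 234.1])]
```

Red stands in the far cup with its handle top at 168 mm, as it should. Now yellow.

```bash
python3 - <<'E'
from h import *
from scipy.spatial.transform import Rotation as R
o=ctrl.get_obs(); w,x,y,z=o["eef_rot"]; r=R.from_quat([x,y,z,w])
Z=np.array([0,0,-1.]); Y=np.array([-.049,.9988,0]); X=np.cross(Y,Z)
d=(R.from_matrix(np.c_[X,Y,Z])*r.inv()).as_rotvec()/np.pi; print(d/2, np.linalg.norm(d)*180)
print(np.array([.6525,.0003,.2])-o["eef_pos"],o["eef_pos"])
E
```

```text
[0.02669066 0.12341268 0.07853914] 53.5317430851077
[0.16806329 0.27351125 0.01499344] [ 0.48443671 -0.27321125  0.18500656]
```

Emit:
servo_tool(
  steps=[
    {"dx": 0, "dy": 0.1, "dz": 0.1, "wx": 0.005, "wy": 0.025, "wz": 0.016},
    {"dx": 0, "dy": 0.2, "dz": 0.2, "wx": 0.011, "wy": 0.05, "wz": 0.032},
    {"dx": 0, "dy": 0.3, "dz": 0.3, "wx": 0.016, "wy": 0.075, "wz": 0.048},
    {"dx": 0, "dy": 0.4, "dz": 0.4, "wx": 0.022, "wy": 0.1, "wz": 0.064},
    {"dx": 0, "dy": 0.5, "dz": 0.5, "wx": 0.027, "wy": 0.123, "wz": 0.079},
  ],
)

```text
time_s: 27.73
eef_pos: [0.4845, -0.2229, 0.2349]
eef_rot: [0.189, 0.097, 0.976, -0.045]
wrist_force: [0.3, 0.5, -0.1]
opening: 0.599
grasp_force: 0.0
```

Emit:
servo_tool(
  steps=[
    {"dx": 0.1, "dy": 0.2, "dz": 0, "wx": 0.005, "wy": 0.025, "wz": 0.016},
    {"dx": 0.2, "dy": 0.4, "dz": 0, "wx": 0.011, "wy": 0.05, "wz": 0.032},
    {"dx": 0.3, "dy": 0.6, "dz": 0, "wx": 0.016, "wy": 0.075, "wz": 0.048},
    {"dx": 0.45, "dy": 0.8, "dz": 0, "wx": 0.022, "wy": 0.1, "wz": 0.064},
    {"dx": 0.6, "dy": 1.0, "dz": 0, "wx": 0.027, "wy": 0.123, "wz": 0.079},
  ],
)

```text
time_s: 28.15
eef_pos: [0.5454, -0.1219, 0.2337]
eef_rot: [-0.001, -0.027, 1.0, 0.003]
wrist_force: [1.1, -1.3, 0.3]
opening: 0.599
grasp_force: 0.0
```

Emit:
servo_tool(
  steps=[
    {"dx": 0.2, "dy": 0.2, "dz": 0, "wx": 0, "wy": 0, "wz": 0},
    {"dx": 0.4, "dy": 0.4, "dz": 0, "wx": 0, "wy": 0, "wz": 0},
    {"dx": 0.6, "dy": 0.6, "dz": 0, "wx": 0, "wy": 0, "wz": 0},
    {"dx": 0.8, "dy": 0.8, "dz": 0, "wx": 0, "wy": 0, "wz": 0},
    {"dx": 1.0, "dy": 1.0, "dz": 0, "wx": 0, "wy": 0, "wz": 0},
  ],
)

```text
time_s: 28.57
eef_pos: [0.6453, -0.0213, 0.2322]
eef_rot: [-0.001, -0.026, 1.0, 0.003]
wrist_force: [0.4, -0.4, 0.6]
opening: 0.598
grasp_force: 0.0
```

Emit:
servo_tool(
  steps=[
    {"dx": 0.04, "dy": 0.12, "dz": 0, "wx": 0, "wy": 0, "wz": 0},
    {"dx": 0.08, "dy": 0.23, "dz": 0, "wx": 0, "wy": 0, "wz": 0},
    {"dx": 0.08, "dy": 0.235, "dz": 0, "wx": 0, "wy": 0, "wz": 0},
    {"dx": 0.08, "dy": 0.235, "dz": 0, "wx": 0, "wy": 0, "wz": 0},
    {"dx": 0.08, "dy": 0.235, "dz": 0, "wx": 0, "wy": 0, "wz": 0},
  ],
)

```text
time_s: 28.98
eef_pos: [0.6518, -0.0004, 0.2352]
eef_rot: [0.001, -0.025, 1.0, 0.001]
wrist_force: [-0.1, -0.7, 0.7]
opening: 0.6
grasp_force: 0.0
```

```bash
python3 - <<'E'
from m import *
W=cam("wrist"); W=cam("wrist"); o=ctrl.get_obs(); print(o["time_s"],o["eef_pos"],o["eef_rot"],o["q"])
g=cv2.cvtColor(W["frame"],cv2.COLOR_RGB2HSV).astype(int); m=yel(g[...,0],g[...,1],g[...,2]); q=np.argwhere(m[60:300,215:300])+[60,215]
print(len(q),q.min(0),q.max(0))
for p in([.6525,.0003,.089],[.684,.0016,.121],[.622,-.001,.06]): print(np.round(proj(W,p),1))
for v in range(q[:,0].min(),q[:,0].max(),10): a=q[q[:,0]==v,1]; print(v,a.min() if len(a) else 0,a.max() if len(a) else 0)
E
```

```text
29.1833 [ 0.65212154 -0.00067691  0.23609792] [ 0.00169797 -0.02491029  0.9996873   0.0013765 ] [-0.1843662   0.34352904  1.39663831  0.00344943  1.3986764  -1.80557449]
1308 [144 251] [223 270]
[259.7 181.5]
[259.6 225.1]
[259.7 145.1]
144 257 263
154 0 0
164 251 269
174 251 269
184 251 269
194 251 270
204 251 270
214 251 270
```

Emit:
servo_tool(
  steps=[
    {"dx": 0, "dy": 0.005, "dz": -0.2, "wx": 0, "wy": 0, "wz": 0},
    {"dx": 0, "dy": 0.005, "dz": -0.4, "wx": 0, "wy": 0, "wz": 0},
    {"dx": 0, "dy": 0.005, "dz": -0.6, "wx": 0, "wy": 0, "wz": 0},
    {"dx": 0, "dy": 0.005, "dz": -0.8, "wx": 0, "wy": 0, "wz": 0},
    {"dx": 0, "dy": 0.005, "dz": -1.0, "wx": 0, "wy": 0, "wz": 0},
  ],
)

```text
time_s: 29.6
eef_pos: [0.6523, 0.0001, 0.1354]
eef_rot: [0.002, -0.025, 1.0, 0.001]
wrist_force: [0.3, 0.6, -0.6]
opening: 0.6
grasp_force: 0.0
```

Emit:
servo_tool(
  steps=[
    {"dx": 0, "dy": 0, "dz": -0.2, "wx": 0, "wy": 0, "wz": 0},
    {"dx": 0, "dy": 0, "dz": -0.4, "wx": 0, "wy": 0, "wz": 0},
    {"dx": 0, "dy": 0, "dz": -0.6, "wx": 0, "wy": 0, "wz": 0},
    {"dx": 0, "dy": 0, "dz": -0.66, "wx": 0, "wy": 0, "wz": 0},
    {"dx": 0, "dy": 0, "dz": -0.66, "wx": 0, "wy": 0, "wz": 0},
  ],
)

```text
time_s: 30.02
eef_pos: [0.6507, 0.0005, 0.0678]
eef_rot: [-0.0, -0.025, 1.0, 0.002]
wrist_force: [-0.3, 0.6, -0.9]
opening: 0.6
grasp_force: 0.0
```

Emit:
servo_tool(
  steps=[
    {"dx": 0, "dy": 0, "dz": 0, "wx": 0, "wy": 0, "wz": 0},
    {"dx": 0, "dy": 0, "dz": 0, "wx": 0, "wy": 0, "wz": 0},
    {"dx": 0, "dy": 0, "dz": 0, "wx": 0, "wy": 0, "wz": 0},
    {"dx": 0, "dy": 0, "dz": 0, "wx": 0, "wy": 0, "wz": 0},
    {"dx": 0, "dy": 0, "dz": 0, "wx": 0, "wy": 0, "wz": 0},
  ],
)

```text
time_s: 30.43
eef_pos: [0.6529, 0.0007, 0.0708]
eef_rot: [0.002, -0.026, 1.0, 0.001]
wrist_force: [-0.2, -0.5, -0.3]
opening: 0.601
grasp_force: 0.0
```

Emit:
servo_tool(
  steps=[
    {"dx": 0, "dy": 0, "dz": 0, "wx": 0, "wy": 0, "wz": 0},
    {"dx": 0, "dy": 0, "dz": 0, "wx": 0, "wy": 0, "wz": 0},
    {"dx": 0, "dy": 0, "dz": 0, "wx": 0, "wy": 0, "wz": 0},
    {"dx": 0, "dy": 0, "dz": 0, "wx": 0, "wy": 0, "wz": 0},
    {"dx": 0, "dy": 0, "dz": 0, "wx": 0, "wy": 0, "wz": 0},
  ],
  jaw=0,
)

```text
time_s: 30.85
eef_pos: [0.6523, 0.0008, 0.0699]
eef_rot: [0.001, -0.026, 1.0, 0.001]
wrist_force: [-0.4, 0.3, 0.5]
opening: 0.216
grasp_force: 58.5
```

Emit:
servo_tool(
  steps=[
    {"dx": 0, "dy": 0, "dz": 0, "wx": 0, "wy": 0, "wz": 0},
    {"dx": 0, "dy": 0, "dz": 0, "wx": 0, "wy": 0, "wz": 0},
    {"dx": 0, "dy": 0, "dz": 0, "wx": 0, "wy": 0, "wz": 0},
    {"dx": 0, "dy": 0, "dz": 0, "wx": 0, "wy": 0, "wz": 0},
    {"dx": 0, "dy": 0, "dz": 0, "wx": 0, "wy": 0, "wz": 0},
  ],
)

```text
time_s: 31.27
eef_pos: [0.6523, 0.0008, 0.0698]
eef_rot: [0.001, -0.026, 1.0, 0.001]
wrist_force: [-1.1, -0.0, 2.0]
opening: 0.217
grasp_force: 58.5
```

Emit:
servo_tool(
  steps=[
    {"dx": 0, "dy": 0, "dz": 0.1, "wx": 0, "wy": 0, "wz": 0},
    {"dx": 0, "dy": 0, "dz": 0.3, "wx": 0, "wy": 0, "wz": 0},
    {"dx": 0, "dy": 0, "dz": 0.5, "wx": 0, "wy": 0, "wz": 0},
    {"dx": 0, "dy": 0, "dz": 0.75, "wx": 0, "wy": 0, "wz": 0},
    {"dx": 0, "dy": 0, "dz": 1.0, "wx": 0, "wy": 0, "wz": 0},
  ],
)

```text
time_s: 31.68
eef_pos: [0.6519, 0.0009, 0.1707]
eef_rot: [0.001, -0.026, 1.0, 0.002]
wrist_force: [0.3, -0.5, -0.6]
opening: 0.212
grasp_force: 58.6
```

```bash
python3 - <<'E'
from h import *
from scipy.spatial.transform import Rotation as R
o=ctrl.get_obs(); w,x,y,z=o["eef_rot"]; r=R.from_quat([x,y,z,w]); print(o["eef_pos"],o["q"])
ps=np.radians(-47); c,s=np.cos(ps),np.sin(ps); Z=np.array([c,s,-1])*.70711; Y=np.array([-s,c,0]); X=np.cross(Y,Z)
d=(R.from_matrix(np.c_[X,Y,Z])*r.inv()).as_rotvec()/np.pi; print(d/2, np.linalg.norm(d)*180)
t=np.r_[np.array([.4773,-.295])+.019*Z[:2],.27]; print("TCP near",t, t-o["eef_pos"])
E
```

```text
[0.65185978 0.00088011 0.17071542] [-0.18209465  0.4010502   1.45583149  0.00363227  1.28347292 -1.80492379]
[-0.04868365 -0.1189755  -0.13152223] 66.20806706680554
TCP near [ 0.48646271 -0.3048258   0.27      ] [-0.16539707 -0.30570592  0.09928458]
```

Emit:
servo_tool(
  steps=[
    {"dx": -0.05, "dy": 0, "dz": 0.25, "wx": -0.01, "wy": -0.024, "wz": -0.026},
    {"dx": -0.1, "dy": -0.05, "dz": 0.5, "wx": -0.019, "wy": -0.048, "wz": -0.053},
    {"dx": -0.2, "dy": -0.1, "dz": 0.7, "wx": -0.029, "wy": -0.071, "wz": -0.079},
    {"dx": -0.25, "dy": -0.15, "dz": 0.85, "wx": -0.039, "wy": -0.095, "wz": -0.105},
    {"dx": -0.3, "dy": -0.2, "dz": 1.0, "wx": -0.049, "wy": -0.119, "wz": -0.1315},
  ],
)

```text
time_s: 32.1
eef_pos: [0.6221, -0.0197, 0.2722]
eef_rot: [0.187, 0.181, 0.962, -0.08]
wrist_force: [-0.5, -0.7, -0.5]
opening: 0.215
grasp_force: 58.6
```

Emit:
servo_tool(
  steps=[
    {"dx": -0.18, "dy": -0.18, "dz": 0, "wx": -0.01, "wy": -0.024, "wz": -0.026},
    {"dx": -0.36, "dy": -0.36, "dz": 0, "wx": -0.019, "wy": -0.048, "wz": -0.053},
    {"dx": -0.54, "dy": -0.54, "dz": 0, "wx": -0.029, "wy": -0.071, "wz": -0.079},
    {"dx": -0.72, "dy": -0.72, "dz": 0, "wx": -0.039, "wy": -0.095, "wz": -0.105},
    {"dx": -0.9, "dy": -0.9, "dz": 0, "wx": -0.049, "wy": -0.119, "wz": -0.1315},
  ],
)

```text
time_s: 32.52
eef_pos: [0.532, -0.1088, 0.2705]
eef_rot: [0.352, 0.368, 0.847, -0.153]
wrist_force: [-0.6, -0.5, -0.4]
opening: 0.217
grasp_force: 58.6
```

Emit:
servo_tool(
  steps=[
    {"dx": -0.15, "dy": -0.2, "dz": 0, "wx": 0, "wy": 0, "wz": 0},
    {"dx": -0.3, "dy": -0.4, "dz": 0, "wx": 0, "wy": 0, "wz": 0},
    {"dx": -0.45, "dy": -0.6, "dz": 0, "wx": 0, "wy": 0, "wz": 0},
    {"dx": -0.45, "dy": -0.8, "dz": 0, "wx": 0, "wy": 0, "wz": 0},
    {"dx": -0.45, "dy": -1.0, "dz": 0, "wx": 0, "wy": 0, "wz": 0},
  ],
)

```text
time_s: 32.93
eef_pos: [0.4875, -0.209, 0.2705]
eef_rot: [0.35, 0.367, 0.848, -0.153]
wrist_force: [-0.2, 0.6, -0.6]
opening: 0.217
grasp_force: 58.8
```

Emit:
servo_tool(
  steps=[
    {"dx": 0, "dy": -0.25, "dz": 0, "wx": 0, "wy": 0, "wz": 0},
    {"dx": 0, "dy": -0.5, "dz": 0, "wx": 0, "wy": 0, "wz": 0},
    {"dx": 0, "dy": -0.75, "dz": 0, "wx": 0, "wy": 0, "wz": 0},
    {"dx": 0, "dy": -0.9, "dz": 0, "wx": 0, "wy": 0, "wz": 0},
    {"dx": 0, "dy": -0.957, "dz": 0, "wx": 0, "wy": 0, "wz": 0},
  ],
)

```text
time_s: 33.35
eef_pos: [0.4877, -0.3062, 0.2705]
eef_rot: [0.35, 0.368, 0.848, -0.154]
wrist_force: [0.2, -0.3, -0.5]
opening: 0.215
grasp_force: 58.7
```

```bash
python3 - <<'E'
import time
from h import *
for _ in range(2): cam("top")
E
python3 d.py yel 320,100,400,230 290,110,360,260; python3 - <<'E'
from h import *
o=ctrl.get_obs(); print(o['q'],o["wrist_force"])
d=np.load("pics/last.npz"); g=cv2.cvtColor(d["S"],6)
for v in range(184,264,5): print(v,g[v,300:334])
E
```

```text
t 33.7 tcp [ 0.48855035 -0.30282902  0.26965671] toolz [ 0.482 -0.515 -0.709] tooly [ 0.728  0.686 -0.004] grasp [ 0.4794 -0.293   0.2831]
T 628 [371.3 119.8] rows [(100, 349, 382), (103, 352, 384), (106, 353, 386), (109, 355, 388), (112, 358, 387), (115, 359, 384), (118, 361, 378), (121, 363, 372), (124, 365, 365), (175, 386, 386), (178, 382, 384), (181, 378, 385), (184, 376, 386), (187, 376, 381)]
   proj grasp [380.2 183. ] +40up [386.  179.5] -40 [374.8 186.2] -110 [366.4 191.3]
S 240 [320.8 153.8] rows [(137, 318, 318), (140, 316, 327), (143, 316, 327), (146, 321, 322), (149, 315, 326), (152, 317, 326), (155, 320, 326), (158, 323, 326), (161, 326, 326), (170, 314, 314), (173, 314, 317), (179, 315, 322), (182, 317, 320)]
   proj grasp [319.5 159. ] +40up [321.1 138.1] -40 [318.1 178.7] -110 [315.8 210.3]
[-0.72302121 -0.27932816  2.16120083 -0.14626929  0.48365096 -1.3783881 ] [ 0.07981938 -0.44214578 -0.08701306]
184 [ 42  43  43  42  43  42  42  42  43  43  42  43  42  43  63  91 115  36
  42  43  98 120 122 122 119  41  19  18  25  95 124 124 123 125]
189 [ 42  41  41  41  41 
[... 1419 characters left out ...]
24 123 123 126 127 128 126 120 118 118  93 108 109 111 123 120
 118 121 121 120 123 126 124 121 120 122 108  57  54  54  98 119]
244 [125 124 124 124 115 112  35  47  50  54  57  59  60  61  61  62  61  60
  58  55  52  56 103 117 119 126 126 122  72  54  53  54  55  56]
249 [124 124 123 119  56  53  55 100 120  86  74  64  63  61  63  63  64  62
  63  76  90 115  81  48 108 127 127 109  56  53  53  55  56  57]
254 [124 124 125 106  54  53  55  56  57  58  58  59  59  60  59  59  59  58
  57  56  54  50  48  66 120 123 121  72  55  52  54  56  56  57]
259 [122 122 123  89  54  54  55  56  57  58  59  60  60  59  59  58  58  57
  56  55  52  49  43  40  10  11  25  55  52  53  54  56  57  57]
```

Emit:
servo_tool(
  steps=[
    {"dx": -0.01, "dy": -0.02, "dz": -0.15, "wx": 0, "wy": 0, "wz": 0},
    {"dx": -0.01, "dy": -0.02, "dz": -0.35, "wx": 0, "wy": 0, "wz": 0},
    {"dx": -0.01, "dy": -0.02, "dz": -0.6, "wx": 0, "wy": 0, "wz": 0},
    {"dx": -0.01, "dy": -0.02, "dz": -0.8, "wx": 0, "wy": 0, "wz": 0},
    {"dx": -0.01, "dy": -0.02, "dz": -0.9, "wx": 0, "wy": 0, "wz": 0},
  ],
)

```text
time_s: 34.12
eef_pos: [0.4864, -0.3039, 0.1764]
eef_rot: [0.348, 0.366, 0.85, -0.152]
wrist_force: [-0.3, -0.8, -0.6]
opening: 0.218
grasp_force: 58.8
```

Emit:
servo_tool(
  steps=[
    {"dx": 0, "dy": 0, "dz": 0, "wx": 0, "wy": 0, "wz": 0},
    {"dx": 0, "dy": 0, "dz": 0, "wx": 0, "wy": 0, "wz": 0},
    {"dx": 0, "dy": 0, "dz": 0, "wx": 0, "wy": 0, "wz": 0},
    {"dx": 0, "dy": 0, "dz": 0, "wx": 0, "wy": 0, "wz": 0},
    {"dx": 0, "dy": 0, "dz": 0, "wx": 0, "wy": 0, "wz": 0},
  ],
)

```text
time_s: 34.53
eef_pos: [0.488, -0.3063, 0.1813]
eef_rot: [0.351, 0.366, 0.848, -0.154]
wrist_force: [-0.0, -0.4, -0.8]
opening: 0.213
grasp_force: 58.7
```

```bash
python3 d.py yel 340,140,400,230 290,150,345,260; python3 - <<'E'
from h import *
o=ctrl.get_obs(); print(o['q'],o["wrist_force"])
d=np.load("pics/last.npz"); g=cv2.cvtColor(d["S"],6)
for v in range(230,258,3): print(v,g[v,300:326])
E
```

```text
t 34.7833 tcp [ 0.48739795 -0.30612208  0.1801206 ] toolz [ 0.481 -0.516 -0.708] tooly [ 0.729  0.685 -0.004] grasp [ 0.4783 -0.2963  0.1936]
T 57 [370.8 190.1] rows [(184, 373, 373), (187, 371, 372), (190, 367, 378), (193, 366, 372)]
   proj grasp [370.2 190.4] +40up [375.1 187.5] -40 [365.6 193.1] -110 [358.4 197.3]
S 202 [318.3 197.7] rows [(183, 316, 316), (186, 314, 325), (189, 314, 324), (192, 313, 324), (195, 313, 324), (198, 317, 323), (201, 319, 323), (204, 323, 323), (213, 312, 313), (216, 314, 316), (219, 312, 320), (222, 314, 318)]
   proj grasp [317.1 202.5] +40up [318.5 184.2] -40 [315.8 219.6] -110 [313.8 247.4]
[-0.73137285 -0.11469012  2.23771424 -0.2628146   0.24511027 -1.25769233] [ 0.85640494 -0.32956088 -0.08360524]
230 [ 29  30  29  28  27  32  43 105 129 128 127 125 127 128  84  43  44  65
 135 136 134 133 132 130 130 132]
233 [133 132 133 134 134 132 128 128 131 133 132 132 135 134  62  44  44  82
 130 128 128 130 131 132 131 132]
236 [132 133 133 131 129 132 133 133 133 132 131 131 129 127  38  44  44 104
 128 131 133 134 133 132 133 130]
239 [130 130 130 128 129 131 133 134 132 125 124 123  97  91  41  44  47 126
 123 126 126 126 129 132 129 127]
242 [133 134 132 130 128 125  96  48  52  57  59  61  62  52  43  43  43  64
  61  58  63 122 122 128 128 126]
245 [128 127 127 128 124 122  41  49  53  57  60  62  64  44  43  42  56  63
  61  58  56  59 102 121 122 129]
248 [127 129 131 127  59  62 120 121  75  61  62  62  63  37  44  40  50  62
  60  58  60  97 120  66 108 133]
251 [131 128 127 110  59  55  56  59  60  59  78  83 112 113 127 124 124 106
  89  85  57  55  52  54 131 131]
254 [130 130 131 111  57  56  57  59  59  60  61  62  63  63  63  62  62  61
  60  59  56  54  51  68 125 128]
257 [129 129 129  94  56  55  57  59  61  60  61  62  63  62  62  61  61  60
  59  58  55  52  51 106 125 123]
```

Emit:
servo_tool(
  steps=[
    {"dx": -0.005, "dy": 0.005, "dz": -0.12, "wx": 0, "wy": 0, "wz": 0},
    {"dx": -0.005, "dy": 0.005, "dz": -0.24, "wx": 0, "wy": 0, "wz": 0},
    {"dx": -0.005, "dy": 0.005, "dz": -0.36, "wx": 0, "wy": 0, "wz": 0},
    {"dx": -0.005, "dy": 0.005, "dz": -0.48, "wx": 0, "wy": 0, "wz": 0},
    {"dx": -0.005, "dy": 0.005, "dz": -0.54, "wx": 0, "wy": 0, "wz": 0},
  ],
)

```text
time_s: 35.2
eef_pos: [0.4863, -0.305, 0.1241]
eef_rot: [0.349, 0.367, 0.849, -0.153]
wrist_force: [-1.2, -0.1, -0.6]
opening: 0.217
grasp_force: 58.8
```

Emit:
servo_tool(
  steps=[
    {"dx": 0, "dy": 0, "dz": -0.03, "wx": 0, "wy": 0, "wz": 0},
    {"dx": 0, "dy": 0, "dz": -0.06, "wx": 0, "wy": 0, "wz": 0},
    {"dx": 0, "dy": 0, "dz": -0.09, "wx": 0, "wy": 0, "wz": 0},
    {"dx": 0, "dy": 0, "dz": -0.11, "wx": 0, "wy": 0, "wz": 0},
    {"dx": 0, "dy": 0, "dz": -0.11, "wx": 0, "wy": 0, "wz": 0},
  ],
)

```text
time_s: 35.62
eef_pos: [0.4866, -0.3054, 0.1142]
eef_rot: [0.349, 0.366, 0.849, -0.153]
wrist_force: [-0.4, 0.0, -0.4]
opening: 0.218
grasp_force: 58.8
```

```bash
python3 d.py yel 340,140,400,230 290,170,345,260; python3 - <<'E'
from h import *
o=ctrl.get_obs(); print(o['q'],o["wrist_force"])
E
```

```text
t 35.8667 tcp [ 0.48695563 -0.30560238  0.11502523] toolz [ 0.481 -0.516 -0.708] tooly [ 0.729  0.685 -0.004] grasp [ 0.4778 -0.2958  0.1285]
T 49 [362.9 195. ] rows [(189, 366, 366), (192, 363, 364), (195, 359, 369), (198, 359, 363)]
   proj grasp [362.7 194.9] +40up [367.  192.3] -40 [358.7 197.2] -110 [352.2 201. ]
S 170 [315.6 225.8] rows [(213, 312, 313), (216, 311, 321), (219, 312, 320), (222, 311, 320), (225, 311, 320), (228, 315, 321), (231, 318, 320), (240, 310, 310), (243, 312, 313), (246, 310, 318), (249, 313, 315)]
   proj grasp [314.7 229.9] +40up [315.9 213.3] -40 [313.6 245.5] -110 [311.7 270.9]
[-0.73121183  0.0462054   2.26492964 -0.911029    0.07987298 -0.60335262] [ 0.11733479 -0.79832184 -0.0954362 ]
```

Emit:
servo_tool(
  steps=[
    {"dx": 0, "dy": 0, "dz": 0, "wx": 0, "wy": 0, "wz": 0},
    {"dx": 0, "dy": 0, "dz": 0, "wx": 0, "wy": 0, "wz": 0},
    {"dx": 0, "dy": 0, "dz": 0, "wx": 0, "wy": 0, "wz": 0},
    {"dx": 0, "dy": 0, "dz": 0, "wx": 0, "wy": 0, "wz": 0},
    {"dx": 0, "dy": 0, "dz": 0, "wx": 0, "wy": 0, "wz": 0},
  ],
  jaw=0.6,
)

```text
time_s: 36.28
eef_pos: [0.4869, -0.3055, 0.1148]
eef_rot: [0.35, 0.366, 0.849, -0.153]
wrist_force: [-0.2, 0.2, 0.4]
opening: 0.598
grasp_force: 0.0
```

Emit:
servo_tool(
  steps=[
    {"dx": -0.03, "dy": 0.03, "dz": 0.04, "wx": 0, "wy": 0, "wz": 0},
    {"dx": -0.07, "dy": 0.08, "dz": 0.11, "wx": 0, "wy": 0, "wz": 0},
    {"dx": -0.14, "dy": 0.15, "dz": 0.21, "wx": 0, "wy": 0, "wz": 0},
    {"dx": -0.22, "dy": 0.24, "dz": 0.33, "wx": 0, "wy": 0, "wz": 0},
    {"dx": -0.34, "dy": 0.36, "dz": 0.5, "wx": 0, "wy": 0, "wz": 0},
  ],
)

```text
time_s: 36.7
eef_pos: [0.4524, -0.269, 0.1641]
eef_rot: [0.349, 0.367, 0.849, -0.153]
wrist_force: [0.1, -0.4, 0.8]
opening: 0.599
grasp_force: 0.0
```

Emit:
servo_tool(
  steps=[
    {"dx": -0.08, "dy": 0.1, "dz": 0.15, "wx": 0, "wy": 0, "wz": 0},
    {"dx": -0.16, "dy": 0.2, "dz": 0.3, "wx": 0, "wy": 0, "wz": 0},
    {"dx": -0.24, "dy": 0.3, "dz": 0.5, "wx": 0, "wy": 0, "wz": 0},
    {"dx": -0.3, "dy": 0.4, "dz": 0.65, "wx": 0, "wy": 0, "wz": 0},
    {"dx": -0.3, "dy": 0.4, "dz": 0.65, "wx": 0, "wy": 0, "wz": 0},
  ],
)

```text
time_s: 37.12
eef_pos: [0.4237, -0.2292, 0.2337]
eef_rot: [0.353, 0.366, 0.848, -0.154]
wrist_force: [0.2, -1.0, 1.2]
opening: 0.6
grasp_force: 0.0
```

```bash
python3 d.py yel 340,140,400,230 290,170,345,260; python3 d.py red 340,140,400,230 325,170,390,260; python3 - <<'E'
from m import *
o=ctrl.get_obs(); print(o['q'],o["wrist_force"])
S=cam("side");T=cam("top")
print("yel exp",[np.round(proj(S,[.4773,-.295,z]),1) for z in (.168,.13,.092)])
for c,b in((S,(180,110,240,170)),(T,(105,150,165,200))):
    ce,s,ct=comps(c,blue,b); print("spool",ce,s,np.round(proj(c,[.546,.3,.048]),1))
E
```

```text
t 37.3667 tcp [ 0.42247874 -0.22948218  0.22826472] toolz [ 0.479 -0.515 -0.71 ] tooly [ 0.729  0.684 -0.004] grasp [ 0.4134 -0.2197  0.2418]
T 46 [361.4 195.4] rows [(190, 366, 366), (193, 360, 364), (196, 357, 368), (199, 358, 361)]
   proj grasp [342.4 215.9] +40up [346.5 213.9] -40 [338.7 217.8] -110 [332.8 220.7]
S 276 [314.4 232.3] rows [(216, 312, 312), (219, 311, 320), (222, 311, 319), (225, 311, 319), (228, 310, 319), (231, 310, 319), (234, 310, 319), (237, 310, 318), (240, 310, 318), (243, 309, 318), (246, 313, 316), (249, 312, 317)]
   proj grasp [263.9 172.7] +40up [263.6 153.4] -40 [264.1 190.7] -110 [264.6 220. ]
t 37.6167 tcp [ 0.42259918 -0.22954318  0.22877094] toolz [ 0.48  -0.515 -0.71 ] tooly [ 0.729  0.684 -0.004] grasp [ 0.4135 -0.2197  0.2423]
T 25 [359.6 170.2] rows [(165, 361, 361), (168, 359, 361), (171, 357, 363), (174, 356, 360)]
   proj grasp [342.5 215.8] +40up [346.6 213.8] -40 [338.8 217.7] -110 [332.8 220.6]
S 297 [337.4 220.2] rows [(203, 335, 342), (206, 334, 343), (209, 335, 342), (212, 334, 342), (215, 333, 342), (218, 333, 342), (221, 333, 342), (224, 333, 342), (227, 333, 341), (230, 332, 341), (233, 334, 340), (236, 332, 340), (239, 336, 338)]
   proj grasp [263.9 172.4] +40up [263.6 153.2] -40 [264.2 190.5] -110 [264.6 219.8]
[-0.67555493 -0.50220127  2.39090021 -0.2204964   0.48634638 -1.27739777] [-0.46169925  0.00962801  0.07888892]
yel exp [array([315.4, 213.4]), array([314.3, 229.1]), array([313.2, 244. ])]
spool [203.42222222 143.55555556] [198 139  15   8  45] [207.4 140.1]
spool [129.02211302 172.01474201] [117 161  25  24 407] [128.8 171.9]
```

```bash
python3 -c "
from bench import workorder
print(workorder.hand_in())"
```

```text
the job is handed in; nothing more can be done
None
```

The job is handed in at about 38 s of the 72 s allowed: the blue spool sits flat on its stand's base, then red went blade down into the far cup and yellow into the near cup, and the last camera measurements show all three still in place and clear of the gripper (no verdict came back, and I did not re-measure the jars and loose parts).

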